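# Take apart the media stack in the games archive

## Task

Take the stack on the archive desk apart: centre the two cartridges and the long box, flat, right way up and lengthwise, each in the white cradle of its own length, and pile the two plywood spacer boards, one on the other, squared up and centred lengthwise on the dark wooden block. Set everything down gently, never letting a piece drop or fly loose, and leave the standing row of game cases where it is.

Things in the scene. Friction and masses are not known exactly. Their poses are not given: they have to be found in the camera images.
- handheld_cartridge: loose grey plastic handheld-game cartridge with a paper label on top, 54 (x) x 48 (y) x 10 mm (z), about 35 g; it lies on top of the stack. The origin is the centre of its underside, x along its length, y across its width, z up.
- small_board: loose plywood spacer board, the smaller of two, 80 (x) x 58 (y) x 6 mm (z), about 25 g; it lies under the handheld cartridge and on the console cartridge, overhanging the latter's long sides by about 4 mm. The origin is the centre of its underside, x along its length, y across its width, z up.
- console_cartridge: loose grey plastic console-game cartridge with a paper label and black grip ribs on top, 110 (x) x 50 (y) x 16 mm (z), about 100 g; it lies under the small board and on the large board. The origin is the centre of its underside, x along its length, y across its width, z up.
- large_board: loose plywood spacer board, the larger of two, 145 (x) x 66 (y) x 6 mm (z), about 40 g; it lies under the console cartridge and on the long box, overhanging the latter's long sides by about 8 mm. The origin is the centre of its underside, x along its length, y across its width, z up.
- long_box: loose closed black plastic storage box for game cards with a paper strip near each end, 180 (x) x 50 (y) x 20 mm (z), about 200 g; the bottom of the stack, standing on the desk. The five pieces lie roughly centred on one another, lengths parallel, each longer than the one above. The origin is the centre of its underside, x along its length, y across its width, z up.
- short_cradle: fixed white plastic cradle for the handheld cartridge, the shortest of three: floor plate 6 mm thick, 60 mm wide (y), 90 mm long (x) over all; at each short end a lip 6 mm long rising 6 mm above the floor, 78 mm between the lips; long sides open. Origin: centre of its underside, on the desk, 6 mm below its floor. x along its length, z up.
- medium_cradle: fixed white plastic cradle for the console cartridge, the middle one of three: floor plate 6 mm thick, 60 mm wide (y), 146 mm long (x) over all; at each short end a lip 6 mm long rising 6 mm above the floor, 134 mm between the lips; long sides open. Origin: centre of its underside, on the desk, 6 mm below its floor. x along its length, z up.
- long_cradle: fixed white plastic cradle for the long box, the longest of three: floor plate 6 mm thick, 60 mm wide (y), 216 mm long (x) over all; at each short end a lip 6 mm long rising 6 mm above the floor, 204 mm between the lips; long sides open. Origin: centre of its underside, on the desk, 6 mm below its floor. x along its length, z up.
- spacer_block: fixed dark wooden block on the desk on which the spacer boards are piled, 150 (x) x 46 (y) x 12 mm (z), narrower than the boards so that fingers can pass beside it. The origin is the centre of its underside, on the desk; its top is 12 mm above that. x along its length. It does not move.
- case_row: bystander: a row of eight upright game cases of mixed colours, loose, 116 (x) x 135 (y) x 190 mm (z), standing at the right-hand (-y) edge of the work. The origin is the centre of its underside. Not to be disturbed.
Not all that is in view belongs to the job. Leave any green or orange look-alike of the console_cartridge alone.

How it is judged:
By the outcome, as a careful person would: the job done as asked, in the order asked, and still so for the second after the job is handed in, with the robot touching nothing.
It also fails if it takes over 136 s, if anything falls off the work surface, if the arm or the gripper's body presses on something with over 40 N, if the wrist force passes 120 N, or if a joint passes its speed limit or range.

## Robot

A 6-joint arm with a two-finger parallel gripper is mounted at the origin on the work surface. World frame = base frame: x ahead of the robot, y to its left, z up, the work surface at z = 0. Lengths are in m, angles in degrees, forces in N, time in s.
With the tool pointing down it reaches from about 0.25 to 0.725 m from the base axis. Payload 9.7 kg.
Tool frame: the origin (TCP) lies midway between the tips of the shut fingers; the grasp point (between the pads) lies 19 mm behind it; z points along the fingers, y is the line along which they close (so a half turn about z gives the same grasp; the last joint's range is limited). The gripper opens to 85 mm and grips with 20 to 120 N. Pads are 22 mm wide; open, the fingers measure 114 mm over their backs; the gripper's body (76 mm by 85 mm) begins 54 mm behind the grasp point. The pads swing forward as they close: fully open they stand 13 mm farther back than shut.
Start: joints at [-71.562, 4.979, 10.078, 95.1, 0, 90], TCP at [0.174, -0.522, 0.198] pointing down, gripper open.
Joint ranges: [-179.16, 179.16], [-48.56, 103.87], [-65.8, 70.77], [-126.05, 130.52], [-82.76, 87.17], [-180, 180]. Speed limits (degrees/s): [127.2, 127.2, 147.25, 180, 180, 180].

## Interface

Orientations are given as [roll, pitch, yaw] about the fixed x, y, z axes, in that order (R = Rz(yaw) Ry(pitch) Rx(roll)).
In Python, from workcell import * gives the robot as it stands.
- The arm moves only by the tool servo_tool, never from a script. Its argument "moves" is a list of rows, each a list of 4 numbers: the shift along the world's x, y, z in cm, then the turn about the world's z in rad. A call has 1 to 20 rows; each row is the pose to reach, as a shift and turn from the pose commanded when the call began; what a row does not reach only later rows make up. A row lasts 1/12 s, in which the tool goes at most 41.7 mm and 7.16 degrees, less where a joint would pass 70% of its speed; a pose out of reach is approached as far as the arm can. A call with a gripper value outside its range is refused whole. "claw" is the closure, from 0 (fully open) to 1 (shut), set as the call begins (left out, the last holds). The fingers move at their own pace and stop on an object; "force" is the grip in N (left out, the last holds). Time passes only in rows, so rows that repeat a pose let the fingers close. It gives the time, the measured TCP pose, the force, the opening and the grip force at its end, in the units of the state.
- get_obs(): the state, without advancing time (a new reading comes with each control period).
- camera(name): name is "scene" or "side" or "wrist"; returns the picture (400x640x3 uint8, red, green, blue); there is no depth.
- get_calibration(name): a dict with "fx", "fy", "cx", "cy" (pixels), "k1" (the pictures are not rectified: a ray, as slopes to the right and down, at radius r is drawn at 1 + k1 r^2 times it, then the intrinsics apply), "rvec" (rotation vector, rad) and "tvec" (3), from world to camera coordinates, as OpenCV has them; the wrist camera has in their place "tool_from_camera" (4x4, takes a point from camera to tool coordinates, whose origin is the TCP and whose axes are the flange's). Camera axes: x right, y down, z forward; pixel columns grow to the right and rows downward; lengths in m; the calibration is good to about 2 mm. A picture is of the moment at which its call begins: read the wrist's pose just before it. get_calibration takes no time and is no camera call.
- job_done(): hands the job in; it is judged then, once.
The state is a dict: "time": time; "q": joint angles; "qd": joint speeds; "joint_efforts": joint torques, N m; "ee_pos": TCP position; "tcp_rot": TCP orientation; "wrist_force": force on the tool from outside, world axes, zero at the start; "torque": the same for the moment, N m; "opening": finger opening in m; "grasp_force": force on a finger pad.
Only numpy, scipy, OpenCV 4.12 (cv2) and the standard library are available. Lean on these libraries where they do the work, as an engineer would, in place of code of your own. Each camera call takes 0.05 s, during which the arm holds its last target. There are 200 camera calls.

## Working session

There is one attempt and no reset: what is moved stays moved. The work goes in short steps, Python scripts to look and compute and a tool call to move; the robot and the scene stay as the last step left them, time stands still between calls to the robot, and variables do not carry over. Pictures are saved under pics/ and viewed, at most 14 in all, crops included, and the job is handed in when it is done.

Besides the shell and the picture viewer there is one more tool, called after "Call:" as name(argument=value, ...), one argument or row to a line, values as JSON. servo_tool: Moves the arm, as the interface text tells. Its arguments: {"type":"object","properties":{"moves":{"type":"array","items":{"type":"array","items":{"type":"number"}}},"claw":{"type":"number"},"force":{"type":"number"}},"required":["moves"]}

```bash
mkdir -p pics; ls
python3 - <<'E'
from workcell import *
import cv2
for n in ("scene","side"):
    cv2.imwrite(f"pics/{n}0.png",camera(n)[:,:,::-1]); print(n,get_calibration(n))
print(get_obs()); print(get_calibration("wrist"))
E
```

```text
pics
scene {'fx': 471.14812212567654, 'fy': 471.14812212567654, 'cx': 322.2230588887937, 'cy': 195.93135012181972, 'k1': -0.06675291481779203, 'rvec': array([ 1.443725  ,  2.33182558, -0.72813891]), 'tvec': array([ 0.3070975 , -0.24294781,  1.62038099])}
side {'fx': 432.2966478227105, 'fy': 432.2966478227105, 'cx': 321.02603818448455, 'cy': 192.4783592764502, 'k1': -0.03515597314199311, 'rvec': array([ 2.27285517, -0.9543044 ,  0.33434349]), 'tvec': array([-0.40329658,  0.21394935,  1.19433856])}
{'time': 0.1, 'q': array([-7.15605198e+01,  5.00767281e+00,  1.00396689e+01,  9.50981172e+01,
        2.29723666e-03,  9.00009427e+01]), 'qd': array([-0.12257672, -0.0703257 ,  0.02479202,  0.08884194, -0.0157666 ,
        0.0243434 ]), 'joint_efforts': array([-1.23572227e-04, -5.21561229e+01,  4.65654624e+01,  1.60184875e-02,
       -5.53258218e-06, -1.30972982e-06]), 'ee_pos': array([ 0.17390602, -0.5215402 ,  0.19736267]), 'tcp_rot': array([-1.79933879e+02, -2.29614728e-03,  1.84385349e+01]), 'wrist_force': array([-0.00600128,  0.38598248,  0.56730268]), 'torque': array([0.02717388, 0.01414343, 0.03161128]), 'grasp_force': 0.0, 'opening': 0.0854729875057555}
{'fx': 303.30318579042495, 'fy': 303.30318579042495, 'cx': 320.06081912287766, 'cy': 201.46908876230182, 'k1': -0.009889591337410455, 'tool_from_camera': array([[ 9.07101031e-05, -9.44632497e-01, -3.28130214e-01,
         8.44307337e-02],
       [ 9.99999347e-01, -2.88260782e-04,  1.10630027e-03,
         1.38518940e-03],
       [-1.13963426e-03, -3.28130100e-01,  9.44631853e-01,
        -1.75045420e-01],
       [ 0.00000000e+00,  0.00000000e+00,  0.00000000e+00,
         1.00000000e+00]])}
```

View pics/scene0.png

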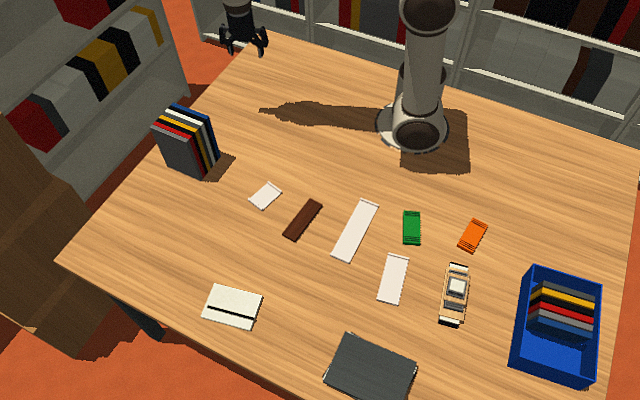

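View pics/side0.png

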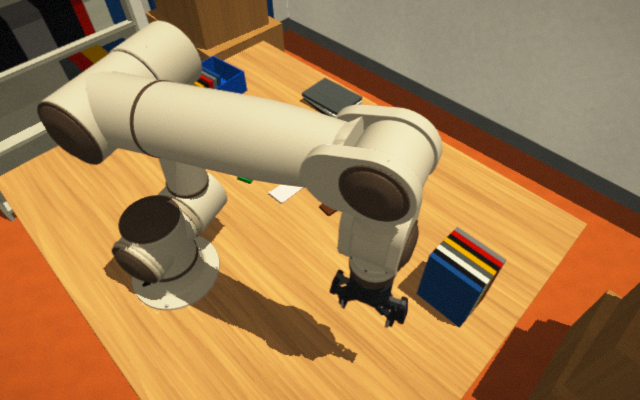

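The scene picture shows the stack at (455,293), the medium cradle at (393,278), the long cradle at (355,230), the short cradle at (265,195), the block at (303,220), and the green (411,228) and orange (472,235) look-alikes. The arm hides most of the side view.

```bash
cat > h.py <<'E'
from workcell import *
import numpy as np, cv2
from scipy.spatial.transform import Rotation as R
def cam(name,obs=None):
    c=get_calibration(name)
    if name=="wrist":
        T=np.eye(4);T[:3,:3]=R.from_euler('xyz',obs['tcp_rot'],degrees=True).as_matrix();T[:3,3]=obs['ee_pos']
        W=T@c['tool_from_camera']
    else:
        M=np.eye(4);M[:3,:3]=cv2.Rodrigues(c['rvec'])[0];M[:3,3]=c['tvec'];W=np.linalg.inv(M)
    return c,W
def p2w(px,z,c,W):
    K=np.array([[c['fx'],0,c['cx']],[0,c['fy'],c['cy']],[0,0,1]])
    u=cv2.undistortPoints(np.float64(px).reshape(-1,1,2),K,np.array([c['k1'],0,0,0]))[:,0]
    d=np.c_[u,np.ones(len(u))]@W[:3,:3].T
    return (W[:3,3]+d*((z-W[2,3])/d[:,2])[:,None])[:,:2]
def w2p(P,c,W):
    M=np.linalg.inv(W);K=np.array([[c['fx'],0,c['cx']],[0,c['fy'],c['cy']],[0,0,1]])
    return cv2.projectPoints(np.float64(P).reshape(-1,1,3),cv2.Rodrigues(M[:3,:3])[0],M[:3,3],K,np.array([c['k1'],0,0,0]))[0][:,0]
def rect(P):
    (x,y),(w,h),a=cv2.minAreaRect(np.float32(P*1000))
    if w<h: w,h,a=h,w,a+90
    return x,y,w,h,(a+90)%180-90
def blob(mask,near):
    n,l,s,ce=cv2.connectedComponentsWithStats(mask.astype(np.uint8))
    i=1+np.argmin(np.hypot(*(ce[1:]-near).T)+1e3*(s[1:,4]<60))
    return max(cv2.findContours((l==i).astype(np.uint8),0,1)[0],key=cv2.contourArea)[:,0]
E
python3 - <<'E'
from h import *
c,W=cam("scene");im=cv2.imread("pics/scene0.png");h=cv2.cvtColor(im,cv2.COLOR_BGR2HSV)
white=(h[...,1]<50)&(h[...,2]>170)
dark=(h[...,2]<115)&(h[...,1]>90)
for n,m,p,z in [("short",white,(265,195),.008),("med",white,(393,278),.008),("long",white,(355,230),.008),("block",dark,(303,220),.012)]:
    print(n,np.round(rect(p2w(blob(m,p),z,c,W)),1))
for n,p,z in [("stack",(455,293),.05),("stack ends",(458,265),.02),("",(451,322),.02),("cases",(190,140),.0),("green",(411,228),.016),("tray",(556,325),0)]: print(n,p2w([p],z,c,W).round(3))
x=im[240:340,410:500]; y=im[180:280,380:500]
cv2.imwrite("pics/crop1.png",np.hstack([cv2.resize(x,None,fx=5,fy=5,interpolation=2),cv2.resize(y,(300,500),interpolation=2)]))
E
```

```text
short [ 479.3 -300.9   90.3   62.7  -15. ]
med [560.8 155.4 146.7  59.2   8.6]
long [ 4.652e+02 -2.300e+00  2.172e+02  6.010e+01 -4.000e-01]
block [ 507.8 -153.7  150.8   51.3   -5.6]
stack [[0.55  0.321]]
stack ends [[0.452 0.305]]
 [[0.617 0.339]]
cases [[ 0.392 -0.65 ]]
green [[0.395 0.145]]
tray [[0.495 0.596]]
```

View pics/crop1.png

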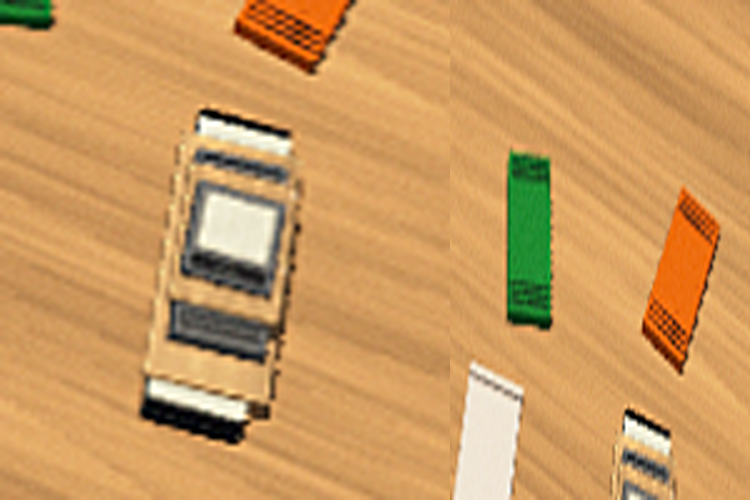

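The crop confirms the stack at about (455,293) in the scene picture: label-topped handheld cartridge, light board, grey cartridge with dark ribs, large board, black box with white end strips. The green (411,228) and orange (472,235) ones stand apart as look-alikes, so I leave them alone. I move off, viewing the goals from above on the way.

Call:
servo_tool(
  moves=[
    [0, 3, 1, 0],
    [0, 7, 2, 0],
    [2, 11, 3, 0],
    [5, 14, 4, -0.1],
    [8, 17, 4, -0.2],
    [11, 20, 4, -0.3],
    [14, 23, 4, -0.32],
    [17, 26, 4, -0.32],
    [20, 29, 4, -0.32],
    [23, 32, 4, -0.32],
    [26, 34, 4, -0.32],
    [29, 36, 4, -0.32],
    [31, 37, 4, -0.32],
    [32, 37, 4, -0.32],
    [32, 37, 4, -0.32],
    [32, 37, 4, -0.32],
  ],
  claw=0.2,
  force=25,
)

```text
time: 1.43
ee_pos: [0.4936, -0.1519, 0.2374]
tcp_rot: [-180.0, 0.1, 0.1]
wrist_force: [-1.0, -0.3, 0.6]
opening: 0.0685
grasp_force: 0.0
```

Run:
```python
from h import *
o=get_obs();im=camera("wrist")[:,:,::-1].copy();cv2.imwrite("pics/w1.png",im);np.save("w1.npy",[*o['ee_pos'],*o['tcp_rot']])
print(o['ee_pos'],o['tcp_rot'],o['opening'],o['wrist_force'])
c,W=cam("wrist",o)
print(w2p([[.479,-.301,.006],[.508,-.154,.012],[.465,0,.006]],c,W))
```

```text
[ 0.49362666 -0.15190616  0.23742619] [-1.79987835e+02  8.85396365e-02  1.31220697e-01] 0.06848676862132935 [-1.0064298  -0.26420844  0.60834516]
[[427.07389816 172.92185271]
 [320.30333351 152.37814692]
 [209.38886719 182.29459788]]
```

View pics/w1.png

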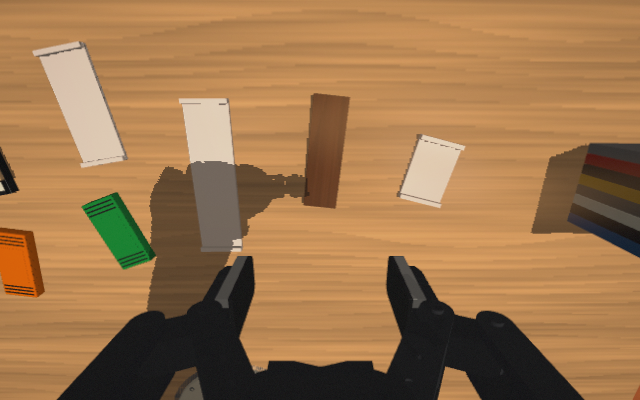

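The wrist view shows medium cradle (80,105), long cradle (212,175, partly shadowed), block (327,150), short cradle (432,170), cases at right (600,200), green/orange look-alikes at left. I fit their outlines.

```bash
cat >> h.py <<'E'
from scipy.optimize import minimize
def corners(L,w,z0,z1,xc=0):
    return np.array([[xc+sx*L/2,sy*w/2,z] for sx in(-1,1) for sy in(-1,1) for z in(z0,z1)])
def place(P,x,y,a):
    c,s=np.cos(a),np.sin(a);return np.c_[x+c*P[:,0]-s*P[:,1],y+s*P[:,0]+c*P[:,1],P[:,2]]
def cradle(L): return [np.r_[corners(L,.06,0,.006),corners(.006,.06,.006,.012,L/2-.003),corners(.006,.06,.006,.012,-L/2+.003)]]
def fit(parts,mask,p0,c,W,it=250):
    m=mask.astype(np.float32)
    def cost(p):
        S=np.zeros(m.shape,np.uint8)
        for P in parts:
            h=cv2.convexHull(w2p(place(P,p[0],p[1],np.radians(p[2])),c,W).astype(np.float32))
            T=np.zeros_like(S);cv2.fillPoly(T,[np.int32(np.round(h*16))],255,cv2.LINE_AA,4);S=np.maximum(S,T)
        S=S/255.;return 1-np.minimum(S,m).sum()/np.maximum(S,m).sum()
    p0=np.array(p0,float)
    sim=np.vstack([p0]+[p0+d for d in np.diag([.006,.006,4])])
    r=minimize(cost,p0,method='Nelder-Mead',options=dict(initial_simplex=sim,maxiter=it,xatol=1e-4,fatol=1e-5))
    return r.x,r.fun
def fill(ct,shape):
    m=np.zeros(shape[:2],np.uint8);cv2.fillPoly(m,[ct.astype(np.int32)],1);return m
def load(n,name="wrist"):
    v=np.load(n+".npy");o=dict(ee_pos=v[:3],tcp_rot=v[3:]);return cv2.imread(f"pics/{n}.png"),*cam(name,o)
E
python3 - <<'E'
from h import *
im,c,W=load("w1");h=cv2.cvtColor(im,cv2.COLOR_BGR2HSV).astype(int)
white=(h[...,1]<70)&(h[...,2]>80);dark=(h[...,2]<130)&(h[...,1]>100)
white[255:]=0;dark[255:]=0
for n,m,L,p in [("short",white,.09,(.479,-.301,-15)),("med",white,.146,(.56,.155,8.6)),("long",white,.216,(.465,-.002,0)),("block",dark,.15,(.508,-.154,-5.6))]:
    parts=cradle(L) if n!="block" else [corners(.15,.046,0,.012)]
    px=w2p([[p[0],p[1],.01]],c,W)[0]
    if n=="block": m=m.copy(); m[:,:300]=0; m=cv2.morphologyEx(m.astype(np.uint8),cv2.MORPH_OPEN,np.ones((13,13)))
    M=fill(blob(m,px),m.shape); print(n,*[np.round(v,4) for v in fit(parts,M,p,c,W)],M.sum())
E
```

```text
short [  0.4819  -0.3042 -13.9624] 0.126 2790
med [0.5627 0.1523 8.5291] 0.1387 5690
long [ 0.467  -0.0064 -0.4359] 0.1074 6592
block [ 0.5056 -0.1583 -5.8232] 0.061 4014
```

Call:
servo_tool(
  moves=[
    [0, 3, 0, 0],
    [1, 7, 0, 0.05],
    [2, 11, 0, 0.1],
    [3, 15, 0, 0.15],
    [4, 19, 0, 0.2],
    [5, 23, 0, 0.2],
    [6, 27, 0, 0.2],
    [6, 31, 0, 0.2],
    [6, 35, 0, 0.2],
    [6, 39, 0, 0.2],
    [6, 43, 0, 0.2],
    [6, 45, -1, 0.2],
    [6, 46, -2, 0.2],
    [6, 46, -3, 0.2],
    [6, 46, -3, 0.2],
    [6, 46, -3, 0.2],
    [6, 46, -3, 0.2],
  ],
)

```text
time: 2.9
ee_pos: [0.588, 0.1754, 0.2125]
tcp_rot: [-178.2, 0.1, 15.7]
wrist_force: [0.2, -0.2, -0.1]
opening: 0.0685
grasp_force: 0.0
```

Run:
```python
from h import *
o=get_obs();im=camera("wrist")[:,:,::-1].copy();cv2.imwrite("pics/w2.png",im);np.save("w2.npy",[*o['ee_pos'],*o['tcp_rot']])
print(o['time'],o['ee_pos'],o['tcp_rot'],o['opening'],o['wrist_force'])
```

```text
2.9 [0.58802815 0.17535136 0.21252833] [-1.78185359e+02  1.21219559e-01  1.57204286e+01] 0.0684937753228679 [ 0.24092948 -0.23206093 -0.0697279 ]
```

View pics/w2.png

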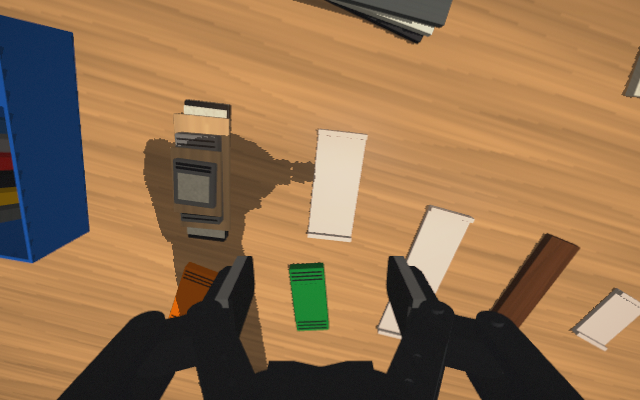

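Call:
servo_tool(
  moves=[
    [0, 0, 0, 0],
    [0, 0, 0, 0],
    [0, 0, 0, 0],
    [0, 0, 0, 0],
  ],
)

```text
time: 3.28
ee_pos: [0.5881, 0.1757, 0.2138]
tcp_rot: [-178.2, 0.0, 15.7]
wrist_force: [0.3, 0.2, -1.1]
opening: 0.0686
grasp_force: 0.0
```

```bash
python3 -c "
from h import *
o=get_obs();print(o['q'].round(2),o['ee_pos'],o['tcp_rot'],o['joint_efforts'].round(1))"
```

```text
[ 15.69  14.56  22.75  98.22   1.82 179.94] [0.58812181 0.17571428 0.21376348] [-1.78182880e+02  3.19214235e-02  1.57481094e+01] [ -0.  -61.9  46.    0.    0.1   0. ]
```

Call:
servo_tool(
  moves=[
    [-1, 2, 0, 0],
    [-2, 5, 0, 0],
    [-3, 8, 0, 0],
    [-4, 10, 0, 0],
    [-4, 12, 0, 0],
    [-4, 12, 0, 0],
    [-4, 12, 0, 0],
    [-4, 12, 0, 0],
  ],
)

```text
time: 3.95
ee_pos: [0.5721, 0.2281, 0.2133]
tcp_rot: [-176.4, 0.1, 19.9]
wrist_force: [-0.3, 0.1, -0.1]
opening: 0.0684
grasp_force: 0.0
```

```bash
python3 -c "
from h import *
o=get_obs();print(o['q'].round(2),o['ee_pos'],o['tcp_rot'],o['joint_efforts'].round(1))"
```

```text
[ 19.87  14.95  23.11  98.3    3.62 179.94] [0.57214464 0.22810691 0.21330775] [-1.76379330e+02  1.39746362e-01  1.99232465e+01] [  0.3 -62.6  46.    0.    0.2  -0. ]
```

The last joint is at its 180° limit (q6 = q1+180−yaw). The half-turned grasp gives free range, so I turn by about +171° to yaw ≈191°.

Call:
servo_tool(
  moves=[
    [0, 0, 0, 0.12],
    [0, 0, 0, 0.24],
    [0, 1, 0, 0.36],
    [0, 2, 0, 0.48],
    [0, 3, 0, 0.6],
    [-1, 4, 0, 0.72],
    [-1, 5, 0, 0.84],
    [-2, 6, 0, 0.96],
    [-2, 7, 0, 1.08],
    [-3, 8, 0, 1.2],
    [-3, 9, 0, 1.32],
    [-3, 9, 0, 1.44],
    [-3, 9, 0, 1.56],
    [-3, 9, 0, 1.68],
    [-3, 9, 0, 1.8],
    [-3, 9, 0, 1.92],
    [-3, 9, 0, 2.04],
    [-3, 9, 0, 2.16],
    [-3, 9, 0, 2.28],
    [-3, 9, 0, 2.4],
  ],
)

```text
time: 5.62
ee_pos: [0.5422, 0.3177, 0.2133]
tcp_rot: [-176.4, 0.1, 157.7]
wrist_force: [-0.9, 0.1, -0.2]
opening: 0.0681
grasp_force: 0.0
```

Call:
servo_tool(
  moves=[
    [0, 0, 0, 0.12],
    [0, 0, 0, 0.24],
    [0, 0, 0, 0.36],
    [0, 0, 0, 0.48],
    [0, 0, 0, 0.57],
    [0, 0, 0, 0.57],
    [0, 0, 0, 0.57],
  ],
)

```text
time: 6.2
ee_pos: [0.542, 0.3178, 0.2135]
tcp_rot: [-176.4, 0.1, -170.1]
wrist_force: [-0.1, -0.8, -0.5]
opening: 0.0686
grasp_force: 0.0
```

Run:
```python
from h import *
o=get_obs();im=camera("wrist")[:,:,::-1].copy();cv2.imwrite("pics/w3.png",im);np.save("w3.npy",[*o['ee_pos'],*o['tcp_rot']])
print(o['time'],o['q'].round(1),o['ee_pos'],o['tcp_rot'],o['opening'],o['wrist_force'])
```

```text
6.2 [ 32.1  18.2  27.2 100.2  -3.4  22.3] [0.54200631 0.31779373 0.21353735] [-1.76372236e+02  1.33751908e-01 -1.70103036e+02] 0.06855191749032209 [-0.13480085 -0.78872815 -0.53771843]
```

View pics/w3.png

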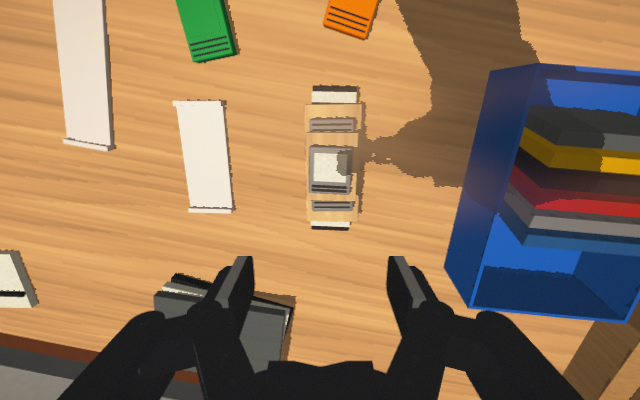

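All good except that being at the limit left a 3.6° roll in the commanded pose, which would tilt pieces. I undo it at the opposite joint limit (−180°), where a conflict tilts the tool the other way.

Call:
servo_tool(
  moves=[
    [0, 0, 0, 0.12],
    [0, 0, 0, 0.24],
    [0, 0, 0, 0.36],
    [0, 0, 0, 0.48],
    [0, 0, 0, 0.6],
    [0, 0, 0, 0.72],
    [0, 0, 0, 0.84],
    [0, 0, 0, 0.96],
    [0, 0, 0, 1.08],
    [0, 0, 0, 1.2],
    [0, 0, 0, 1.32],
    [0, 0, 0, 1.44],
    [0, 0, 0, 1.56],
    [0, 0, 0, 1.68],
    [0, 0, 0, 1.8],
    [0, 0, 0, 1.92],
    [0, 0, 0, 2.04],
    [0, 0, 0, 2.16],
    [0, 0, 0, 2.28],
    [0, 0, 0, 2.4],
  ],
)

```text
time: 7.92
ee_pos: [0.542, 0.3179, 0.2135]
tcp_rot: [-176.4, 0.1, -32.2]
wrist_force: [0.1, 0.1, 0.1]
opening: 0.0683
grasp_force: 0.0
```

Call:
servo_tool(
  moves=[
    [0, 0, 0, 0.12],
    [0, 0, 0, 0.24],
    [0, 0, 0, 0.36],
    [0, 0, 0, 0.48],
    [0, 0, 0, 0.6],
    [0, 0, 0, 0.72],
    [0, 0, 0, 0.84],
    [0, 0, 0, 0.96],
    [0, 0, 0, 1.08],
    [2, -4, 0, 1.1],
    [3, -6, 0, 1.1],
    [3, -8, 0, 1.1],
    [3, -8, 0, 1.1],
  ],
)

```text
time: 9.0
ee_pos: [0.548, 0.2866, 0.2135]
tcp_rot: [-178.1, 0.2, 26.5]
wrist_force: [-0.2, -0.5, 0.3]
opening: 0.0684
grasp_force: 0.0
```

```bash
python3 -c "
from h import *
o=get_obs();print(o['time'],o['q'].round(2),o['ee_pos'],o['tcp_rot'])"
```

```text
9.0 [  26.63   15.43   23.77   98.53    1.91 -179.91] [0.54799798 0.28658867 0.21345274] [-178.09291031    0.19605344   26.54130143]
```

Works: roll went from −176.4 to −178.1°. Once more.

Call:
servo_tool(
  moves=[
    [2, -4, 0, 0],
    [3, -8, 0, 0],
    [3, -8, 0, 0],
    [3, -8, 0, 0],
    [3, -8, 0, 0],
  ],
)

```text
time: 9.42
ee_pos: [0.5638, 0.2408, 0.2136]
tcp_rot: [-179.7, 0.2, 22.9]
wrist_force: [-0.4, 0.6, 0.1]
opening: 0.0683
grasp_force: 0.0
```

Call:
servo_tool(
  moves=[
    [0.5, -1.5, 0, 0],
    [0.5, -1.5, 0, 0],
    [0.5, -1.5, 0, 0],
  ],
)

```text
time: 9.67
ee_pos: [0.5662, 0.2327, 0.2133]
tcp_rot: [-180.0, 0.2, 22.3]
wrist_force: [-0.7, 0.3, -0.1]
opening: 0.0682
grasp_force: 0.0
```

Call:
servo_tool(
  moves=[
    [0, 0, 0, -0.12],
    [0, 0, 0, -0.24],
    [0, 0, 0, -0.36],
    [0, 0, 0, -0.48],
    [0, 0, 0, -0.6],
    [0, 0, 0, -0.72],
    [0, 0, 0, -0.84],
    [0, 0, 0, -0.96],
    [0, 0, 0, -1.08],
    [0, 1, 0, -1.2],
    [0, 2, 0, -1.32],
    [-1, 3, 0, -1.44],
    [-1, 4, 0, -1.56],
    [-2, 5, 0, -1.68],
    [-2, 6, 0, -1.8],
    [-3, 7, 0, -1.92],
    [-3, 8, 0, -2.04],
    [-3, 8, 0, -2.16],
    [-3, 8, 0, -2.28],
    [-3, 8, 0, -2.4],
  ],
)

```text
time: 11.33
ee_pos: [0.5359, 0.3134, 0.2132]
tcp_rot: [180.0, 0.2, -115.5]
wrist_force: [-0.6, -0.9, 0.1]
opening: 0.0684
grasp_force: 0.0
```

Call:
servo_tool(
  moves=[
    [0, 0, 0, -0.12],
    [0, 0, 0, -0.24],
    [0, 0, 0, -0.36],
    [0, 0, 0, -0.48],
    [0, 0, 0, -0.6],
    [0, 0, 0, -0.72],
    [0, 0, 0, -0.84],
    [0, 0, 0, -0.9],
    [0, 0, 0, -0.9],
    [0, 0, 0, -0.9],
  ],
)

```text
time: 12.17
ee_pos: [0.5361, 0.313, 0.2133]
tcp_rot: [180.0, 0.2, -166.6]
wrist_force: [0.4, -0.4, 0.8]
opening: 0.068
grasp_force: 0.0
```

Run:
```python
from h import *
o=get_obs();im=camera("wrist")[:,:,::-1].copy();cv2.imwrite("pics/w4.png",im);np.save("w4.npy",[*o['ee_pos'],*o['tcp_rot']])
print(o['time'],o['q'].round(2),o['ee_pos'],o['tcp_rot'])
im,c,W=load("w4")
p=w2p([[.535,.32,.03]],c,W)[0].astype(int);print(p)
x=im[max(0,p[1]-100):p[1]+100,p[0]-100:p[0]+100];cv2.imwrite("pics/w4c.png",cv2.resize(x,(600,600),interpolation=2))
```

```text
12.1667 [ 3.031e+01  1.530e+01  2.360e+01  9.808e+01 -6.000e-02  1.694e+01] [0.53607236 0.31302934 0.21330934] [ 179.99360509    0.23238889 -166.63088916]
[327 170]
```

View pics/w4c.png

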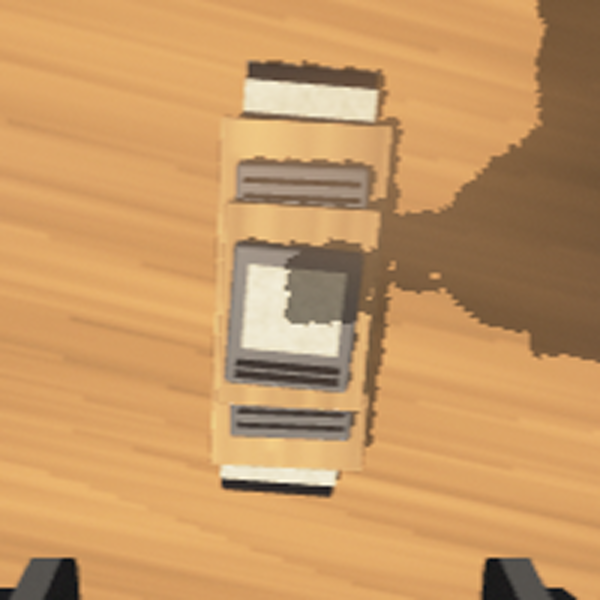

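The crop shows the stack from above: box ends (black/white) at rows 65–115 and 470–495, large board (215–395, 116–470), console ribs, small board (220–380, 205–410), handheld at (290,315). I turn the corners into poses and check sizes.

Run:
```python
from h import *
im,c,W=load("w4")
D=dict(hand=(.058,[(240,250),(362,250),(345,389),(229,381)]),small=(.048,[(228,203),(380,210),(358,410),(218,403)]),cons=(.042,[(238,162),(370,167),(349,439),(231,437)]),large=(.026,[(222,116),(395,122),(362,470),(212,466)]),box=(.02,[(248,78),(382,78),(332,494),(221,490)]))
for n,(z,p) in D.items():
    w=p2w(np.array(p)/3+[227,70],z,c,W);m=w.mean(0)
    l=(w[2]+w[3]-w[0]-w[1])/2;s=(w[1]+w[2]-w[0]-w[3])/2
    print(n,(m*1000).round(1),(np.hypot(*l)*1000).round(1),(np.hypot(*s)*1000).round(1),np.degrees(np.arctan2(l[1],l[0])).round(1))
print(w2p([get_obs()['ee_pos']],c,W))
```

```text
hand [535.9 316.8] 52.2 44.5 8.0
small [534.8 317.5] 78.9 56.0 9.3
cons [535.4 318.1] 109.3 48.7 10.9
large [537.7 319.1] 145.4 65.6 10.3
box [537.8 318. ] 175.0 50.4 8.5
[[322.40510207 237.16601691]]
```

Call:
servo_tool(
  moves=[
    [0, 0.2, -2, -0.03],
    [0, 0.4, -4, -0.06],
    [0, 0.4, -6, -0.065],
    [0, 0.4, -8, -0.065],
    [0, 0.4, -9, -0.065],
    [0, 0.4, -9, -0.065],
    [0, 0.4, -9, -0.065],
  ],
  claw=0.3,
)

```text
time: 12.8
ee_pos: [0.5361, 0.3166, 0.1237]
tcp_rot: [-180.0, 0.2, -170.5]
wrist_force: [0.3, -0.1, 0.8]
opening: 0.0598
grasp_force: 0.0
```

```bash
cat >> h.py <<'E'
def snap(n,z=.03,half=110,at=None,view=True):
    o=get_obs();im=camera("wrist")[:,:,::-1].copy();cv2.imwrite(f"pics/{n}.png",im);np.save(n+".npy",[*o['ee_pos'],*o['tcp_rot']])
    print(o['time'],o['ee_pos'].round(4),o['tcp_rot'].round(1),o['opening'].round(4),o['grasp_force'],o['wrist_force'].round(1))
    c,W=cam("wrist",o);p=w2p([[*(o['ee_pos'][:2] if at is None else at),z]],c,W)[0].astype(int)
    x0,y0=max(0,p[0]-half),max(0,p[1]-half)
    x=im[y0:p[1]+half,x0:p[0]+half];s=600/max(x.shape[:2])
    print("crop origin",x0,y0,"scale",s)
    cv2.imwrite(f"pics/{n}c.png",cv2.resize(x,None,fx=s,fy=s,interpolation=2));return o
E
python3 -c "
from h import *
snap('w5',.05)"
```

```text
Traceback (most recent call last):
  File "h.py", line 52, in snap
    print(o['time'],o['ee_pos'].round(4),o['tcp_rot'].round(1),o['opening'].round(4),o['grasp_force'],o['wrist_force'].round(1))
                                                               ^^^^^^^^^^^^^^^^^^
AttributeError: 'float' object has no attribute 'round'
```

```bash
sed -i "s/o\['opening'\].round(4),o\['grasp_force'\]/round(o['opening'],4),o['grasp_force']/" h.py
python3 -c "
from h import *
snap('w5',.05)"
```

```text
12.85 [0.5365 0.3169 0.1245] [ 180.     0.3 -170.5] 0.06 0.0 [-0.  -0.2  0.2]
crop origin 211 88 scale 2.727272727272727
```

View pics/w5c.png

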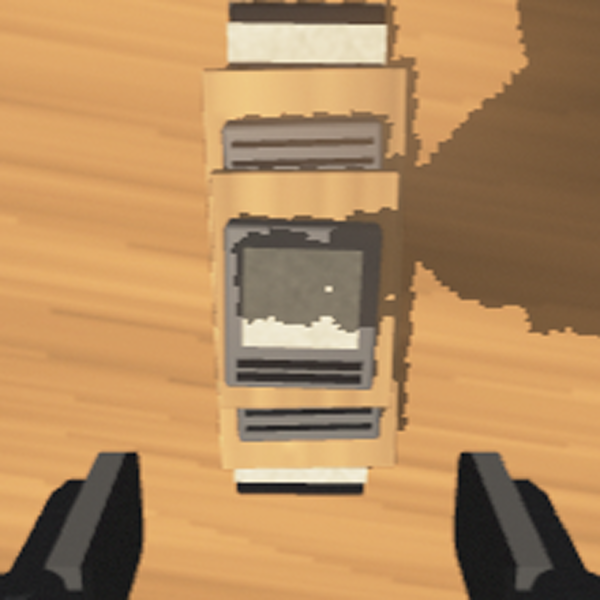

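Closer view: handheld at crop (226–381, 225–388), between the finger tips' lines (140, 458). Recomputing.

```bash
cat >> h.py <<'E'
def quad(D,n,ox,oy,s):
    im,c,W=load(n)
    for k,(z,p) in D.items():
        w=p2w(np.array(p)/s+[ox,oy],z,c,W);m=w.mean(0)
        l=(w[2]+w[3]-w[0]-w[1])/2;t=(w[1]+w[2]-w[0]-w[3])/2
        print(k,(m*1000).round(1),(np.hypot(*l)*1000).round(1),(np.hypot(*t)*1000).round(1),np.degrees(np.arctan2(l[1],l[0])).round(1))
E
python3 -c "
from h import *
quad(dict(hand=(.058,[(226,225),(381,225),(373,388),(229,386)]),small=(.048,[(212,175),(399,176),(388,407),(222,408)]),cons=(.042,[(223,124),(383,122),(379,439),(238,439)]),large=(.026,[(205,72),(406,70),(393,466),(222,467)])),'w5',211,88,600/220)
"
```

```text
hand [535.8 316.6] 53.0 46.2 8.8
small [535.3 317.5] 78.2 56.4 9.6
cons [535.3 317.8] 108.4 49.1 10.7
large [538.1 318.7] 143.0 64.1 10.0
```

Call:
servo_tool(
  moves=[
    [0, 0, -2, 0],
    [0, 0, -4, 0],
    [0, 0, -6, 0],
    [0, 0, -7, 0],
    [0, 0, -7.4, 0],
    [0, 0, -7.65, 0],
    [0, 0, -7.65, 0],
    [0, 0, -7.65, 0],
  ],
)

```text
time: 13.57
ee_pos: [0.5368, 0.3171, 0.0482]
tcp_rot: [180.0, 0.3, -170.5]
wrist_force: [-0.4, -0.7, -0.1]
opening: 0.06
grasp_force: 0.0
```

Call:
servo_tool(
  moves=[
    [0, 0, 0, 0],
    [0, 0, 0, 0],
    [0, 0, 0, 0],
    [0, 0, 0, 0],
    [0, 0, 0, 0],
    [0, 0, 0, 0],
  ],
  claw=0.6,
  force=25,
)

```text
time: 14.07
ee_pos: [0.5362, 0.3167, 0.0469]
tcp_rot: [180.0, 0.2, -170.5]
wrist_force: [0.3, -0.4, 0.8]
opening: 0.0341
grasp_force: 0.0
```

```bash
python3 -c "
from h import *
snap('w6',.05)"
```

```text
14.0667 [0.5362 0.3167 0.0469] [ 180.     0.2 -170.5] 0.0341 0.0 [ 0.3 -0.4  0.8]
crop origin 212 129 scale 2.727272727272727
```

View pics/w6c.png

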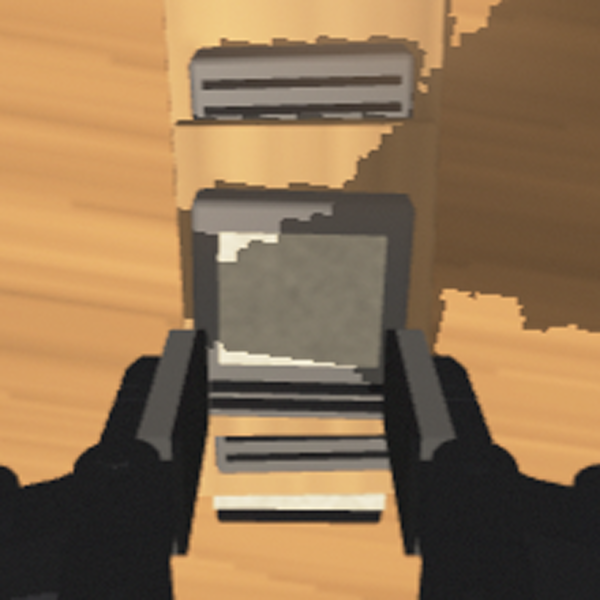

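The fingers closed above the cartridge: by their image size (65 px for 34 mm) the tips sit about 30 mm behind the TCP, so higher than assumed. I calibrate the tip height by a gentle touch on the cartridge's top.

Call:
servo_tool(
  moves=[
    [0, 0, -0.4, 0],
    [0, 0, -0.8, 0],
    [0, 0, -1.1, 0],
    [0, 0, -1.2, 0],
    [0, 0, -1.3, 0],
    [0, 0, -1.4, 0],
    [0, 0, -1.4, 0],
  ],
)

```text
time: 14.7
ee_pos: [0.5362, 0.3167, 0.0327]
tcp_rot: [-180.0, 0.2, -170.5]
wrist_force: [0.1, -0.4, 0.5]
opening: 0.0341
grasp_force: 0.0
```

Call:
servo_tool(
  moves=[
    [0, 0, -0.05, 0],
    [0, 0, -0.1, 0],
    [0, 0, -0.15, 0],
    [0, 0, -0.2, 0],
    [0, 0, -0.25, 0],
    [0, 0, -0.3, 0],
  ],
)

```text
time: 15.2
ee_pos: [0.5362, 0.3167, 0.0298]
tcp_rot: [180.0, 0.2, -170.5]
wrist_force: [0.3, -0.6, 0.1]
opening: 0.0345
grasp_force: 0.0
```

Call:
servo_tool(
  moves=[
    [0, 0, -0.05, 0],
    [0, 0, -0.1, 0],
    [0, 0, -0.15, 0],
    [0, 0, -0.2, 0],
    [0, 0, -0.25, 0],
    [0, 0, -0.3, 0],
  ],
)

```text
time: 15.7
ee_pos: [0.5362, 0.3167, 0.0268]
tcp_rot: [180.0, 0.2, -170.5]
wrist_force: [-0.4, -1.1, -0.1]
opening: 0.0336
grasp_force: 0.0
```

```bash
python3 -c "
from h import *
snap('w7',.05)"
```

```text
15.7 [0.5362 0.3167 0.0268] [ 180.     0.2 -170.5] 0.0336 0.0 [-0.4 -1.1 -0.1]
crop origin 212 145 scale 2.727272727272727
```

View pics/w7c.png

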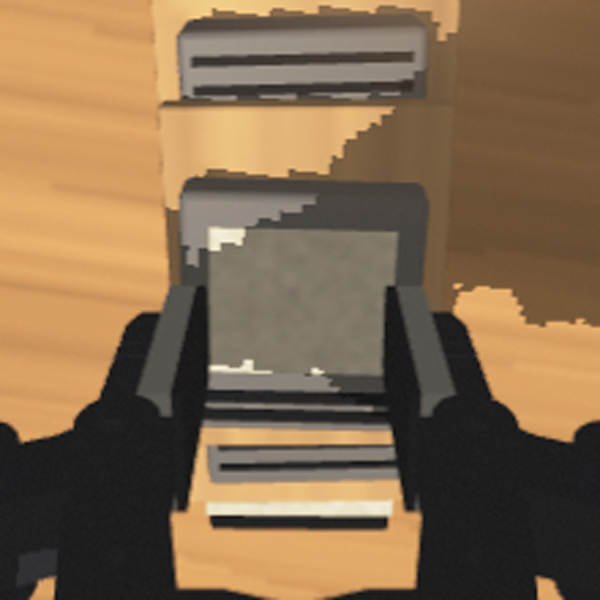

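The tips are now about 6 mm above the cartridge's top (gap 181 px against 245 px width). Continue slowly.

Call:
servo_tool(
  moves=[
    [0, 0, -0.1, 0],
    [0, 0, -0.2, 0],
    [0, 0, -0.25, 0],
    [0, 0, -0.3, 0],
    [0, 0, -0.35, 0],
    [0, 0, -0.4, 0],
  ],
)

```text
time: 16.25
ee_pos: [0.5362, 0.3167, 0.0239]
tcp_rot: [180.0, 0.3, -170.5]
wrist_force: [-4.7, -3.6, 12.3]
opening: 0.034
grasp_force: 5.7
```

Call:
servo_tool(
  moves=[
    [0, 0, -0.05, 0],
    [0, 0, -0.1, 0],
    [0, 0, -0.15, 0],
    [0, 0, -0.2, 0],
  ],
)

```text
time: 16.58
ee_pos: [0.5363, 0.3168, 0.0238]
tcp_rot: [180.0, 0.3, -170.5]
wrist_force: [-8.7, -4.9, 24.5]
opening: 0.0343
grasp_force: 12.0
```

Contact at TCP z ≈ 24 mm: the tips stand 34 mm behind the TCP at this opening. Lift, open, and go down to tip height ≈ 51 mm, then close.

Call:
servo_tool(
  moves=[
    [0, 0, 0.4, 0],
    [0, 0, 0.8, 0],
    [0, 0, 1, 0],
    [0, 0, 1, 0],
  ],
)

```text
time: 16.92
ee_pos: [0.5365, 0.3168, 0.0312]
tcp_rot: [180.0, 0.3, -170.5]
wrist_force: [0.7, 0.5, -1.0]
opening: 0.034
grasp_force: 0.0
```

Call:
servo_tool(
  moves=[
    [0, 0, 0, 0],
    [0, 0, 0, 0],
    [0, 0, 0, 0],
    [0, 0, 0, 0],
    [0, 0, -0.4, 0],
    [0, 0, -0.8, 0],
    [0, 0, -1.2, 0],
    [0, 0, -1.4, 0],
    [0, 0, -1.6, 0],
    [0, 0, -1.6, 0],
  ],
  claw=0.3,
)

```text
time: 17.75
ee_pos: [0.536, 0.3165, 0.0142]
tcp_rot: [-180.0, 0.2, -170.5]
wrist_force: [-0.4, 0.5, -0.4]
opening: 0.0599
grasp_force: 0.0
```

Call:
servo_tool(
  moves=[
    [0, 0, 0, 0],
    [0, 0, 0, 0],
    [0, 0, 0, 0],
    [0, 0, 0, 0],
    [0, 0, 0, 0],
  ],
  claw=0.6,
)

```text
time: 18.17
ee_pos: [0.5363, 0.3167, 0.015]
tcp_rot: [180.0, 0.2, -170.5]
wrist_force: [-0.2, -0.2, 0.2]
opening: 0.0475
grasp_force: 25.9
```

Gripped (47.5 mm, 26 N). Lift slowly.

Call:
servo_tool(
  moves=[
    [0, 0, 0.1, 0],
    [0, 0, 0.3, 0],
    [0, 0, 0.6, 0],
    [0, 0, 1.2, 0],
    [0, 0, 2, 0],
    [0, 0, 3.2, 0],
    [0, 0, 4.5, 0],
    [0, 0, 6, 0],
    [0, 0, 7.2, 0],
    [0, 0, 8, 0],
    [0, 0, 8, 0],
  ],
)

```text
time: 19.08
ee_pos: [0.5372, 0.3173, 0.0977]
tcp_rot: [179.9, 0.4, -170.5]
wrist_force: [-0.0, 0.7, -0.3]
opening: 0.0469
grasp_force: 25.8
```

```bash
python3 -c "
from h import *
snap('w8',.05)
c=get_calibration('wrist');T=c['tool_from_camera'];print(np.linalg.inv(T)[:3,3])
im,c,W=load('w8');v=np.load('w8.npy');print(w2p([v[:3]],c,W),w2p([[.508,.154,.01]],c,W))
im,c,W=load('w4');v=np.load('w4.npy');print(w2p([v[:3]],c,W))
g=cv2.cvtColor(cv2.imread('pics/w8.png'),6)
for r in (262,270,280,290): print(r,[int(i) for i in np.where(np.abs(np.diff(g[r,220:420].astype(int)))>25)[0]+220])
"
```

```text
19.0833 [0.5372 0.3173 0.0977] [ 179.9    0.4 -170.5] 0.0469 25.832959413528442 [-0.   0.7 -0.3]
crop origin 212 99 scale 2.727272727272727
[0.00159856 0.0226046  0.19313184]
[[322.57092273 236.96357072]] [[138.36981549 131.84811849]]
[[322.57092273 236.96357072]]
262 [247, 248, 255, 266, 283, 284, 356, 373, 384, 391, 392]
270 [241, 242, 252, 264, 284, 356, 375, 387, 397, 398, 399]
280 [236, 237, 248, 261, 284, 355, 379, 391, 402, 403]
290 [232, 233, 244, 245, 257, 283, 284, 355, 365, 382, 395, 406, 407, 408]
```

View pics/w8c.png

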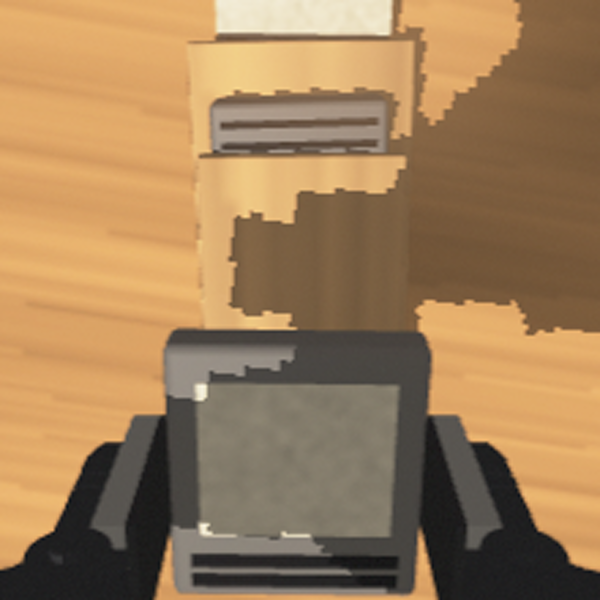

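The cartridge is held level between the pads. The finger images are centred at column ≈319.7 where the calibration would put 323, so the wrist camera has a ≈1.8 mm bias along tool y, which I correct. Carry to near the short cradle.

Call:
servo_tool(
  moves=[
    [0, -0.5, 0, 0],
    [0, -1.5, 0, 0],
    [0, -3, 0, -0.02],
    [0.2, -5, 0, -0.04],
    [0.4, -7.5, 0, -0.06],
    [0.6, -10.5, 0, -0.08],
    [0.8, -13.5, 0, -0.1],
    [1, -16.5, 0, -0.13],
    [1.2, -19.5, 0, -0.16],
    [1.4, -22.5, 0, -0.19],
    [1.6, -25.5, 0, -0.22],
    [1.8, -28.5, 0, -0.25],
    [2, -31.5, 0, -0.28],
    [2.2, -34.5, 0, -0.31],
    [2.4, -37.5, 0, -0.34],
    [2.6, -40.5, 0, -0.37],
    [2.8, -43.5, 0, -0.39],
    [3, -46.5, 0, -0.4],
    [3.2, -49.5, 0, -0.41],
    [3.4, -52.5, 0, -0.41],
  ],
)

```text
time: 20.8
ee_pos: [0.5687, -0.2108, 0.0944]
tcp_rot: [-180.0, 0.2, 165.8]
wrist_force: [0.5, 0.6, -0.9]
opening: 0.0471
grasp_force: 25.8
```

Call:
servo_tool(
  moves=[
    [0, -2.8, 0, 0],
    [0, -5.3, 0, 0],
    [0, -7.5, 0, 0],
    [0, -9.2, 0, 0],
    [0, -10.5, 0, 0],
    [0, -11.3, 0, 0],
    [0, -11.6, 0, 0],
    [0, -11.7, 0, 0],
    [0, -11.7, 0, 0],
    [0, -11.7, 0, 0],
  ],
)

```text
time: 21.63
ee_pos: [0.5704, -0.3244, 0.095]
tcp_rot: [180.0, 0.2, 166.0]
wrist_force: [0.1, 0.1, -0.1]
opening: 0.0473
grasp_force: 25.8
```

```bash
cat >> h.py <<'E'
_cam=cam
def cam(name,obs=None):
    c,W=_cam(name,obs)
    if name=="wrist":
        Rt=R.from_euler('xyz',obs['tcp_rot'],degrees=True).as_matrix();W=W.copy();W[:3,3]+=Rt[:,1]*.0018
    return c,W
def fitc(n,L,p,block=False,rowmax=225):
    im,c,W=load(n);h=cv2.cvtColor(im,cv2.COLOR_BGR2HSV).astype(int)
    if block: m=(h[...,2]<135)&(h[...,1]>100);parts=[corners(.15,.046,0,.012)]
    else: m=(h[...,1]<70)&(h[...,2]>75);parts=cradle(L)
    m[rowmax:]=0;m=cv2.morphologyEx(m.astype(np.uint8),cv2.MORPH_OPEN,np.ones((5,5)))
    px=w2p([[p[0],p[1],.008]],c,W)[0];M=fill(blob(m,px),m.shape)
    r,f=fit(parts,M,p,c,W);ys,xs=np.where(M);print(n,r.round(4),round(f,3),"mask box",xs.min(),ys.min(),xs.max(),ys.max());return r
def intool(n,xy):
    v=np.load(n+".npy");a=np.radians(v[5]);d=np.array(xy)-v[:2]
    return np.array([np.cos(a)*d[0]+np.sin(a)*d[1], np.sin(a)*d[0]-np.cos(a)*d[1]])*1000
E
python3 -c "
from h import *
snap('w9',.006,at=(.482,-.304))
fitc('w9',.09,(.482,-.304,-14))
im,c,W=load('w8');z=np.load('w8.npy')[2]
P=p2w(np.array([(166,347),(430,347),(414,592),(174,592)])/(600/220)+[212,99],z+.0433,c,W)
print([intool('w8',p).round(1) for p in P],intool('w8',P.mean(0)))
"
```

```text
21.6333 [ 0.5704 -0.3244  0.095 ] [180.    0.2 166. ] 0.0473 25.822287797927856 [ 0.1  0.1 -0.1]
crop origin 207 0 scale 2.727272727272727
w9 [  0.4818  -0.3032 -14.0563] 0.086 mask box 280 22 359 142
[array([ 26.3, -22. ]), array([26.3, 23.8]), array([-25.9,  23.6]), array([-25.9, -23.2])] [0.23550685 0.53247931]
```

View pics/w9.png

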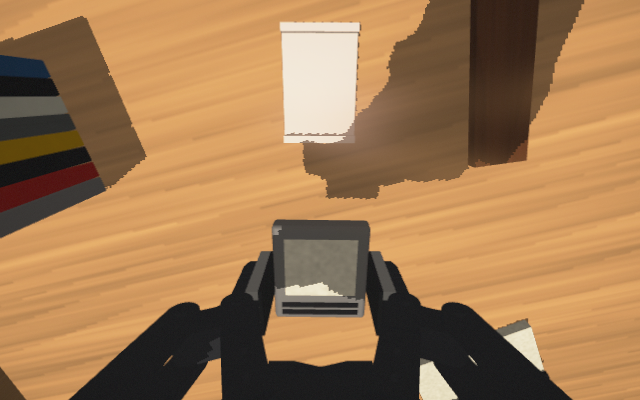

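The picture shows the short cradle at (320,82), held cartridge at (320,265), cases well clear. The opposite-yaw fits w1/w9 agree on the cradle centre (481.7, −304.6), yaw −14.1°. Moving over it and down.

Call:
servo_tool(
  moves=[
    [-0.4, 0.1, 0, 0],
    [-1.2, 0.3, 0, 0],
    [-2.4, 0.6, 0, 0],
    [-4, 1, -0.5, 0],
    [-5.6, 1.4, -1.5, 0],
    [-7, 1.7, -3, 0],
    [-8.1, 1.9, -4.5, 0],
    [-8.7, 2.05, -6, 0],
    [-8.87, 2.06, -7.5, 0],
    [-8.87, 2.06, -9, 0],
    [-8.87, 2.06, -10.2, 0],
    [-8.87, 2.06, -11, 0],
    [-8.87, 2.06, -11.3, 0],
    [-8.87, 2.06, -11.5, 0],
    [-8.87, 2.06, -11.5, 0],
    [-8.87, 2.06, -11.5, 0],
  ],
)

```text
time: 23.02
ee_pos: [0.4819, -0.3049, -0.0195]
tcp_rot: [-180.0, 0.3, 166.0]
wrist_force: [1.1, 0.1, -0.6]
opening: 0.0473
grasp_force: 25.8
```

Call:
servo_tool(
  moves=[
    [0, 0, -0.1, 0],
    [0, 0, -0.2, 0],
    [0, 0, -0.3, 0],
    [0, 0, -0.4, 0],
    [0, 0, -0.45, 0],
    [0, 0, -0.5, 0],
  ],
)

```text
time: 23.52
ee_pos: [0.4815, -0.3047, -0.0252]
tcp_rot: [180.0, 0.2, 166.0]
wrist_force: [-0.7, 0.1, -0.5]
opening: 0.0471
grasp_force: 25.8
```

Call:
servo_tool(
  moves=[
    [0, 0, -0.05, 0],
    [0, 0, -0.1, 0],
    [0, 0, -0.15, 0],
    [0, 0, -0.2, 0],
    [0, 0, -0.2, 0],
  ],
)

```text
time: 23.93
ee_pos: [0.4816, -0.3047, -0.027]
tcp_rot: [-180.0, 0.2, 166.0]
wrist_force: [-0.4, 0.1, 0.8]
opening: 0.0472
grasp_force: 25.9
```

Call:
servo_tool(
  moves=[
    [0, 0, -0.03, 0],
    [0, 0, -0.06, 0],
    [0, 0, -0.09, 0],
    [0, 0, -0.12, 0],
  ],
)

```text
time: 24.27
ee_pos: [0.4816, -0.3047, -0.0271]
tcp_rot: [-180.0, 0.3, 166.0]
wrist_force: [-4.4, 2.5, 12.5]
opening: 0.0472
grasp_force: 27.1
```

Contact right where predicted. Ease off, release, rise and check.

Call:
servo_tool(
  moves=[
    [0, 0, 0.08, 0],
    [0, 0, 0.08, 0],
  ],
)

```text
time: 24.43
ee_pos: [0.4817, -0.3048, -0.0271]
tcp_rot: [-180.0, 0.3, 166.0]
wrist_force: [-1.2, 1.7, 6.1]
opening: 0.0469
grasp_force: 26.4
```

Call:
servo_tool(
  moves=[
    [0, 0, 0, 0],
    [0, 0, 0, 0],
    [0, 0, 0, 0],
    [0, 0, 0.5, 0],
    [0, 0, 2, 0],
    [0, 0, 4.5, 0],
    [0, 0, 7, 0],
    [0, 0, 9.5, 0],
    [0, 0, 12, 0],
    [0, 0, 13, 0],
    [0, 0, 13, 0],
    [0, 0, 13, 0],
  ],
  claw=0.3,
)

```text
time: 25.43
ee_pos: [0.4816, -0.3047, 0.102]
tcp_rot: [-180.0, 0.2, 166.0]
wrist_force: [-0.5, 0.4, -0.5]
opening: 0.0595
grasp_force: 0.0
```

```bash
python3 -c "
from h import *
snap('w10',.006,at=(.482,-.304),half=80)
"
```

```text
25.4333 [ 0.4816 -0.3047  0.102 ] [-180.     0.2  166. ] 0.0595 0.0 [-0.5  0.4 -0.5]
crop origin 240 111 scale 3.75
```

View pics/w10c.png

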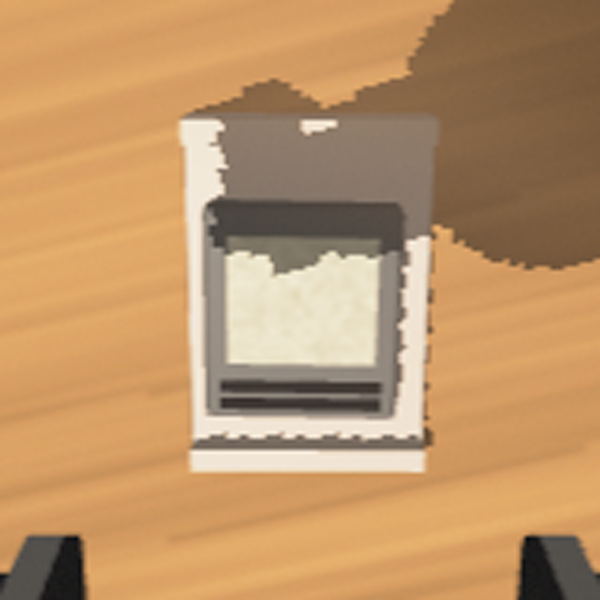

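```bash
python3 -c "
from h import *
quad(dict(hand=(.016,[(206,210),(404,210),(393,415),(209,415)]),crad=(.012,[(181,120),(438,119),(426,470),(191,470)])),'w10',240,111,3.75)
print(w2p([[.4817,-.3046,.03]],*load('w10')[1:]))
fitc('w4',.146,(.5627,.1523,8.5)); fitc('w4',.216,(.467,-.0064,-.4)); fitc('w9',.15,(.5056,-.1583,-5.8),block=True)
fitc('w1',.146,(.5627,.1523,8.5)); fitc('w1',.216,(.467,-.0064,-.4)); fitc('w1',.15,(.5056,-.1583,-5.8),block=True)
"
```

```text
hand [ 482.8 -304.1] 52.0 46.0 -15.0
crad [ 481.5 -302.3] 89.5 59.9 -14.0
[[319.96564195 199.24778185]]
w4 [ 0.564   0.1548 10.142 ] 0.103 mask box 164 97 220 213
w4 [ 0.4674 -0.0029  1.9027] 0.113 mask box 36 0 94 143
w9 [ 0.5055 -0.1785  6.3802] 0.631 mask box 304 0 583 197
w1 [ 0.5634  0.1527 10.7124] 0.134 mask box 34 42 125 166
w1 [ 0.4667 -0.0067  1.1726] 0.252 mask box 181 99 239 224
w1 [ 0.5047 -0.1567 -5.9252] 0.371 mask box 236 94 348 224
```

The cartridge lies flat in the short cradle, within about 1.5 mm of centre. Back to the stack for the small board.

Call:
servo_tool(
  moves=[
    [0, 1, 0, 0],
    [0, 3, 0, 0.02],
    [0.3, 6, 0, 0.04],
    [0.6, 9.5, 0, 0.06],
    [1, 13, 0, 0.08],
    [1.4, 16.5, 0, 0.1],
    [1.8, 20, 0, 0.13],
    [2.2, 23.5, 0, 0.16],
    [2.6, 27, 0, 0.19],
    [3, 30.5, 0, 0.22],
    [3.4, 34, 0, 0.25],
    [3.8, 37.5, 0, 0.28],
    [4.2, 41, 0, 0.31],
    [4.5, 44.5, 0, 0.34],
    [4.8, 48, 0, 0.36],
    [5, 51.5, 0, 0.38],
    [5.2, 55, 0, 0.4],
    [5.36, 58.5, 0, 0.41],
    [5.36, 61, 0, 0.412],
    [5.36, 62.37, 0, 0.412],
  ],
  claw=0.2,
)

```text
time: 27.15
ee_pos: [0.5335, 0.3218, 0.1004]
tcp_rot: [-180.0, 0.1, -170.3]
wrist_force: [1.0, -0.1, -0.2]
opening: 0.0683
grasp_force: 0.0
```

Call:
servo_tool(
  moves=[
    [0, 0, 0, 0],
    [0, 0, 0, 0],
    [0, 0, 0, 0],
  ],
)

```text
time: 27.4
ee_pos: [0.5347, 0.318, 0.1019]
tcp_rot: [-180.0, 0.2, -170.4]
wrist_force: [0.5, 0.5, 0.3]
opening: 0.0685
grasp_force: 0.0
```

```bash
cat >> h.py <<'E'
def wood(im):  # light-board tops vs. desk: returns nothing fancy, just saturation/hue stats
    return cv2.cvtColor(im,cv2.COLOR_BGR2HSV)
E
python3 -c "
from h import *
snap('w11',.04)
im,c,W=load('w11')
# overlay expected outlines, compare edges numerically
g=cv2.GaussianBlur(cv2.cvtColor(im,6),(3,3),0).astype(int);h=wood(im)
for r in (150,175,200,215,225): print(r,[(int(i),int(g[r,i+1]-g[r,i-1])) for i in range(250,390) if abs(g[r,i+1]-g[r,i-1])>22 and abs(g[r,i+1]-g[r,i-1])>=max(abs(g[r,i+2]-g[r,i]),abs(g[r,i]-g[r,i-2]))])
print(w2p([[.5353,.3179,.048]],c,W))
for L,w,z in((.08,.058,.048),(.11,.05,.042),(.145,.066,.026)): print(w2p(place(corners(L,w,z,z)[::2],.5353,.3179,np.radians(9.6)),c,W).round(0).tolist())
"
```

```text
27.4 [0.5347 0.318  0.1019] [-180.     0.2 -170.4] 0.0685 0.0 [0.5 0.5 0.3]
crop origin 209 94 scale 2.727272727272727
150 [(288, -39), (354, 38), (360, -36)]
175 [(329, -47)]
200 [(286, -67), (322, 47), (327, -58), (364, 47), (368, -38)]
215 [(335, -34), (344, 49), (352, -30), (362, 48)]
225 [(356, -66), (362, 58)]
[[319.73298912 208.00434471]]
[[282.0, 159.0], [358.0, 159.0], [286.0, 252.0], [354.0, 252.0]]
[[287.0, 138.0], [352.0, 138.0], [292.0, 264.0], [348.0, 264.0]]
[[278.0, 113.0], [361.0, 113.0], [285.0, 271.0], [354.0, 271.0]]
```

Call:
servo_tool(
  moves=[
    [0, 0, -1, 0],
    [0, 0, -3, 0],
    [0, 0, -5, 0],
    [0, 0, -6.5, 0],
    [0, 0, -7.5, 0],
    [0, 0, -8.2, 0],
    [0, 0, -8.8, 0],
    [0, 0, -9.3, 0],
    [0, 0, -9.7, 0],
    [0, 0, -10, 0],
    [0, 0, -10.2, 0],
    [0, 0, -10.2, 0],
    [0, 0, -10.2, 0],
  ],
)

```text
time: 28.53
ee_pos: [0.5352, 0.3191, 0.0007]
tcp_rot: [180.0, 0.3, -170.4]
wrist_force: [-0.3, -0.6, -0.1]
opening: 0.0683
grasp_force: 0.0
```

Call:
servo_tool(
  moves=[
    [0, 0, 0, 0],
    [0, 0, 0, 0],
    [0, 0, 0, 0],
    [0, 0, 0, 0],
    [0, 0, 0, 0],
  ],
  claw=0.42,
  force=22,
)

```text
time: 28.95
ee_pos: [0.5354, 0.3192, 0.001]
tcp_rot: [180.0, 0.3, -170.4]
wrist_force: [-0.7, 0.0, 5.0]
opening: 0.057
grasp_force: 24.1
```

Call:
servo_tool(
  moves=[
    [0, 0, 0.1, 0],
    [0, 0, 0.3, 0],
    [0, 0, 0.6, 0],
    [0, 0, 1.2, 0],
    [0, 0, 2, 0],
    [0, 0, 3.2, 0],
    [0, 0, 4.5, 0],
    [0, 0, 6, 0],
    [0, 0, 7.2, 0],
    [0, 0, 8, 0],
    [0, 0, 8, 0],
  ],
)

```text
time: 29.87
ee_pos: [0.5361, 0.3196, 0.0833]
tcp_rot: [179.9, 0.4, -170.4]
wrist_force: [0.1, 0.4, -0.5]
opening: 0.0574
grasp_force: 23.7
```

```bash
python3 -c "
from h import *
snap('w12',.04)
im,c,W=load('w12');h=wood(im)
# held board: print HSV samples down the centre column to find its edges
for r in range(120,330,6): print(r,h[r,322].tolist(),end=' ')
"
```

```text
29.8667 [0.5361 0.3196 0.0833] [ 179.9    0.4 -170.4] 0.0574 23.689865469932556 [ 0.1  0.4 -0.5]
crop origin 209 101 scale 2.727272727272727
120 [17, 115, 230] 126 [17, 116, 229] 132 [17, 116, 228] 138 [13, 82, 115] 144 [13, 45, 163] 150 [14, 41, 160] 156 [13, 91, 70] 162 [12, 46, 84] 168 [15, 32, 79] 174 [21, 45, 118] 180 [21, 49, 135] 186 [19, 53, 134] 192 [20, 50, 132] 198 [15, 112, 109] 204 [17, 120, 225] 210 [17, 121, 225] 216 [17, 122, 225] 222 [16, 125, 194] 228 [16, 119, 116] 234 [15, 118, 115] 240 [16, 115, 113] 246 [16, 116, 114] 252 [16, 116, 114] 258 [15, 114, 114] 264 [16, 114, 112] 270 [16, 119, 114] 276 [16, 116, 114] 282 [15, 116, 112] 288 [15, 120, 113] 294 [16, 116, 112] 300 [16, 119, 111] 306 [17, 123, 221] 312 [16, 124, 220] 318 [16, 124, 220] 324 [16, 123, 219]
```

Board held at 57.4 mm. Carry to a viewing position by the block.

Call:
servo_tool(
  moves=[
    [0, -0.5, 0.2, 0],
    [0.1, -1.5, 0.6, 0],
    [0.3, -3, 1.2, -0.01],
    [0.6, -5, 2, -0.02],
    [0.9, -7.5, 2.8, -0.04],
    [1.3, -10.5, 3.4, -0.06],
    [1.7, -13.5, 3.8, -0.08],
    [2.1, -16.5, 4, -0.1],
    [2.5, -19.5, 4, -0.12],
    [2.9, -22.5, 4, -0.14],
    [3.3, -25.5, 4, -0.16],
    [3.7, -28.5, 4, -0.18],
    [4.1, -31.5, 4, -0.2],
    [4.5, -34.5, 4, -0.22],
    [4.9, -37.5, 4, -0.24],
    [5.3, -40.5, 4, -0.26],
    [5.6, -43.2, 4, -0.269],
    [5.9, -45.6, 4, -0.269],
    [6.1, -47.4, 4, -0.269],
    [6.2, -48.4, 4, -0.269],
  ],
)

```text
time: 31.58
ee_pos: [0.5962, -0.1683, 0.1205]
tcp_rot: [-180.0, 0.2, 174.0]
wrist_force: [-0.2, -0.5, -0.1]
opening: 0.0576
grasp_force: 23.7
```

Call:
servo_tool(
  moves=[
    [0, -0.3, 0, 0],
    [0, -0.3, 0, 0],
    [0, -0.3, 0, 0],
    [0, -0.3, 0, 0],
  ],
)

```text
time: 31.92
ee_pos: [0.597, -0.1671, 0.1206]
tcp_rot: [180.0, 0.2, 174.2]
wrist_force: [-0.4, -0.4, -0.2]
opening: 0.0572
grasp_force: 23.7
```

```bash
python3 -c "
from h import *
snap('w13',.012,at=(.5056,-.158))
im,c,W=load('w13');h=wood(im)
p=w2p([[.5056,-.158,.012]],c,W)[0].astype(int);print(p, h[p[1],p[0]])
for r in (p[1]-40,p[1],p[1]+40): print(r,[h[r,x].tolist() for x in range(p[0]-60,p[0]+61,8)])
"
```

```text
31.9167 [ 0.597  -0.1671  0.1206] [180.    0.2 174.2] 0.0572 23.685795664787292 [-0.4 -0.4 -0.2]
crop origin 209 0 scale 2.727272727272727
[319  86] [ 11 164 118]
46 [[15, 139, 215], [15, 138, 220], [16, 136, 221], [16, 138, 221], [16, 137, 221], [11, 166, 114], [11, 168, 108], [11, 167, 116], [11, 168, 106], [11, 163, 114], [11, 164, 104], [13, 134, 97], [15, 139, 215], [15, 139, 214], [15, 140, 213], [15, 140, 211]]
86 [[15, 136, 221], [16, 137, 220], [15, 137, 220], [16, 139, 218], [15, 139, 218], [11, 165, 108], [11, 163, 117], [11, 163, 119], [11, 160, 113], [12, 166, 114], [12, 164, 109], [15, 139, 176], [15, 139, 214], [15, 139, 211], [15, 138, 210], [15, 139, 209]]
126 [[15, 140, 206], [15, 140, 204], [15, 140, 201], [15, 141, 197], [15, 140, 200], [13, 153, 127], [12, 156, 131], [13, 156, 129], [12, 156, 126], [13, 141, 94], [13, 140, 95], [15, 133, 123], [15, 138, 122], [15, 134, 122], [15, 134, 122], [15, 131, 121]]
```

```bash
cat >> h.py <<'E'
def fitblock(n,p=(.5056,-.158,-5.8),rowmax=195):
    im,c,W=load(n);h=cv2.cvtColor(im,cv2.COLOR_BGR2HSV).astype(int)
    m=(h[...,0]<=13)&(h[...,1]>125)&(h[...,2]<145);m[rowmax:]=0
    m=cv2.morphologyEx(m.astype(np.uint8),cv2.MORPH_OPEN,np.ones((7,7)));m=cv2.morphologyEx(m,cv2.MORPH_CLOSE,np.ones((7,7)))
    px=w2p([[p[0],p[1],.012]],c,W)[0];M=fill(blob(m,px),m.shape);ys,xs=np.where(M);print(xs.min(),ys.min(),xs.max(),ys.max(),M.sum())
    r,f=fit([corners(.15,.046,0,.012)],M,p,c,W);print(n,r.round(4),round(f,3));return r
E
python3 -c "
from h import *
r=fitblock('w13');print(intool('w13',r[:2]))
r=fitblock('w1',rowmax=255)
"
```

```text
292 0 348 169 7902
w13 [ 0.5043 -0.1576 -5.8524] 0.141
[93.16991812  0.12769115]
304 94 347 207 3583
w1 [ 0.5045 -0.1577 -6.2714] 0.131
```

```bash
python3 -c "
from h import *
for n,cx,rm,rows in (('w13',319,195,range(0,185,8)),('w1',326,255,range(88,216,6))):
    im,c,W=load(n);h=wood(im).astype(int)
    m=(h[...,0]<=13)&(h[...,1]>125)&(h[...,2]<145)
    for r in rows:
        xs=np.where(m[r,cx-45:cx+46])[0]+cx-45
        print(r,(xs.min(),xs.max(),len(xs)) if len(xs) else None,end='; ')
    print()
    P=place(corners(.15,.046,.012,.012)[::2],.5056,-.158,np.radians(-5.9));print(w2p(P,c,W).round(1).tolist());P[:,2]=0;print(w2p(P,c,W).round(1).tolist())
"
```

```text
0 (np.int64(292), np.int64(348), 57); 8 (np.int64(292), np.int64(348), 57); 16 (np.int64(293), np.int64(347), 55); 24 (np.int64(293), np.int64(347), 55); 32 (np.int64(293), np.int64(347), 55); 40 (np.int64(293), np.int64(347), 55); 48 (np.int64(294), np.int64(346), 53); 56 (np.int64(294), np.int64(346), 53); 64 (np.int64(294), np.int64(347), 54); 72 (np.int64(294), np.int64(346), 53); 80 (np.int64(294), np.int64(346), 53); 88 (np.int64(295), np.int64(345), 51); 96 (np.int64(295), np.int64(345), 51); 104 (np.int64(295), np.int64(345), 51); 112 (np.int64(295), np.int64(345), 51); 120 (np.int64(295), np.int64(344), 50); 128 (np.int64(296), np.int64(343), 41); 136 (np.int64(296), np.int64(344), 39); 144 (np.int64(296), np.int64(343), 40); 152 (np.int64(296), np.int64(342), 45); 160 (np.int64(296), np.int64(343), 44); 168 (np.int64(296), np.int64(343), 48); 176 None; 184 None; 
[[291.0, -13.9], [348.9, -13.7], [295.5, 170.2], [343.6, 170.4]]
[[292.3, -9.0], [347.6, -8.9], [296.5, 167.4], [342.8, 167.5]]
88 None; 94 (np.int64(314), np.int64(325), 12); 100 (np.int64(313), np.int64(348), 36); 106 (np.int64(312), np.int64(347), 36); 112 (np.int64(312), np.int64(346), 34); 118 (np.int64(312), np.int64(345), 34); 124 (np.int64(311), np.int64(345), 34); 130 (np.int64(310), np.int64(344), 32); 136 (np.int64(310), np.int64(344), 34); 142 (np.int64(309), np.int64(343), 34); 148 (np.int64(308), np.int64(342), 35); 154 (np.int64(308), np.int64(341), 34); 160 (np.int64(308), np.int64(340), 33); 166 (np.int64(306), np.int64(340), 35); 172 (np.int64(306), np.int64(339), 34); 178 (np.int64(306), np.int64(338), 33); 184 (np.int64(306), np.int64(337), 32); 190 (np.int64(305), np.int64(337), 33); 196 (np.int64(304), np.int64(336), 33); 202 (np.int64(303), np.int64(335), 33); 208 None; 214 None; 
[[335.1, 208.1], [302.5, 204.8], [349.7, 96.1], [313.0, 92.0]]
[[334.7, 205.2], [303.0, 202.0], [348.8, 96.1], [313.2, 92.1]]
```

The block's edges match a pose of (505.4, −157.9), yaw −5.9° in both opposite-yaw pictures with the 1.8 mm correction, confirming it. Lower the small board onto the block.

Call:
servo_tool(
  moves=[
    [-0.4, 0.1, 0, 0],
    [-1.2, 0.2, 0, 0],
    [-2.4, 0.3, -0.5, 0],
    [-4, 0.5, -1.5, 0],
    [-5.6, 0.7, -3, 0],
    [-7, 0.85, -4.8, 0],
    [-8.1, 0.95, -6.6, 0],
    [-8.8, 1, -8.4, 0],
    [-9.1, 1.02, -10.2, 0],
    [-9.18, 1.02, -11.8, 0],
    [-9.18, 1.02, -13, 0],
    [-9.18, 1.02, -13.8, 0],
    [-9.18, 1.02, -14.2, 0],
    [-9.18, 1.02, -14.5, 0],
    [-9.18, 1.02, -14.7, 0],
    [-9.18, 1.02, -14.7, 0],
  ],
)

```text
time: 33.3
ee_pos: [0.5056, -0.1578, -0.0263]
tcp_rot: [-180.0, 0.3, 174.2]
wrist_force: [-0.2, -0.2, -0.2]
opening: 0.0575
grasp_force: 23.7
```

Call:
servo_tool(
  moves=[
    [0, 0, -0.06, 0],
    [0, 0, -0.12, 0],
    [0, 0, -0.18, 0],
    [0, 0, -0.24, 0],
    [0, 0, -0.28, 0],
  ],
)

```text
time: 33.72
ee_pos: [0.5054, -0.1579, -0.0291]
tcp_rot: [-180.0, 0.3, 174.2]
wrist_force: [-1.9, -0.1, 6.0]
opening: 0.0573
grasp_force: 24.2
```

Call:
servo_tool(
  moves=[
    [0, 0, 0.03, 0],
    [0, 0, 0.03, 0],
    [0, 0, 0.03, 0],
    [0, 0, 0.03, 0],
    [0, 0, 0.5, 0],
    [0, 0, 2, 0],
    [0, 0, 4.5, 0],
    [0, 0, 7, 0],
    [0, 0, 9.5, 0],
    [0, 0, 12, 0],
    [0, 0, 13, 0],
    [0, 0, 13, 0],
    [0, 0, 13, 0],
  ],
  claw=0.2,
)

```text
time: 34.8
ee_pos: [0.5054, -0.1578, 0.1003]
tcp_rot: [-180.0, 0.3, 174.2]
wrist_force: [0.8, 0.3, -0.6]
opening: 0.0682
grasp_force: 0.0
```

```bash
python3 -c "
from h import *
o=snap('w14',.012,at=(.5056,-.158))
im,c,W=load('w14')
P=place(corners(.08,.058,.018,.018)[::2],.5054,-.1579,np.radians(-5.8));q=w2p(P,c,W);print(q.round(1).tolist())
h=wood(im).astype(int);r0=int(q[:,1].mean())
for r in (int(q[0,1])-4,int(q[0,1])+4,r0,int(q[2,1])-4,int(q[2,1])+4): print(r,[h[r,x].tolist() for x in range(int(q[:,0].min())-6,int(q[:,0].max())+8,2)])
print([ (r,h[r,320].tolist()) for r in range(int(q[0,1])-10,int(q[0,1])+8,2)],[ (r,h[r,320].tolist()) for r in range(int(q[2,1])-8,int(q[2,1])+10,2)])
"
```

```text
34.8 [ 0.5054 -0.1578  0.1003] [-180.     0.3  174.2] 0.0682 0.0 [ 0.8  0.3 -0.6]
crop origin 209 83 scale 2.727272727272727
[[285.6, 150.9], [354.0, 150.9], [288.9, 236.2], [350.8, 236.3]]
146 [[15, 139, 194], [15, 139, 193], [15, 139, 191], [15, 140, 191], [15, 141, 192], [15, 142, 191], [15, 140, 191], [15, 139, 161], [13, 158, 116], [12, 157, 115], [12, 158, 118], [12, 155, 117], [12, 162, 115], [12, 159, 117], [13, 157, 112], [13, 150, 102], [14, 141, 83], [14, 135, 83], [14, 143, 84], [12, 156, 119], [12, 151, 103], [13, 146, 98], [13, 155, 112], [12, 148, 114], [12, 151, 113], [12, 154, 116], [13, 155, 117], [12, 152, 114], [13, 153, 112], [13, 149, 103], [14, 138, 87], [14, 142, 88], [14, 142, 86], [14, 136, 88], [15, 134, 110], [15, 135, 115], [15, 133, 115], [15, 134, 116], [15, 134, 116], [15, 135, 115], [15, 133, 115]]
154 [[15, 140, 212], [15, 139, 213], [15, 140, 212], [15, 141, 211], [16, 127, 205], [16, 126, 204], [15, 127, 200], [16, 126, 199], [16, 126, 207], [16, 125, 215], [16, 127, 185], [15, 121, 116], [15, 120, 117], [15, 120, 117], [15, 121, 116], [16, 123, 11
[... 2090 characters left out ...]
02], [10, 160, 99], [11, 166, 97], [11, 163, 97], [11, 172, 98], [11, 162, 99], [11, 171, 100], [11, 166, 103], [11, 165, 102], [12, 163, 102], [11, 152, 92], [15, 129, 101], [15, 140, 202], [15, 140, 201], [15, 140, 201], [15, 141, 201], [15, 139, 200], [15, 142, 198], [15, 138, 199]]
[(140, [13, 150, 117]), (142, [12, 154, 116]), (144, [12, 153, 115]), (146, [13, 133, 86]), (148, [13, 143, 80]), (150, [15, 124, 105]), (152, [16, 123, 112]), (154, [15, 118, 112]), (156, [16, 121, 110])] [(228, [16, 128, 204]), (230, [16, 127, 205]), (232, [16, 127, 203]), (234, [16, 128, 202]), (236, [11, 167, 104]), (238, [11, 163, 105]), (240, [10, 163, 103]), (242, [11, 166, 103]), (244, [11, 163, 103])]
```

The small board sits on the block within 1 mm (edges at columns 287.5–352.5, rows 150–235, as predicted). Next the console cartridge.

Call:
servo_tool(
  moves=[
    [0, 1, 0, 0],
    [0.1, 3, 0, 0.01],
    [0.2, 6, 0, 0.03],
    [0.4, 9.5, 0, 0.05],
    [0.6, 13, 0, 0.07],
    [0.8, 16.5, 0, 0.09],
    [1, 20, 0, 0.11],
    [1.2, 23.5, 0, 0.13],
    [1.5, 27, 0, 0.15],
    [1.8, 30.5, 0, 0.17],
    [2.1, 34, 0, 0.19],
    [2.4, 37.5, 0, 0.21],
    [2.7, 41, 0, 0.24],
    [2.9, 44, 0, 0.26],
    [2.98, 46.2, 0, 0.281],
    [2.98, 47.4, 0, 0.281],
    [2.98, 47.72, 0, 0.281],
    [2.98, 47.72, 0, 0.281],
    [2.98, 47.72, 0, 0.281],
  ],
)

```text
time: 36.43
ee_pos: [0.5348, 0.3184, 0.1003]
tcp_rot: [-180.0, 0.2, -169.8]
wrist_force: [0.1, -0.7, -0.2]
opening: 0.0683
grasp_force: 0.0
```

```bash
cat >> h.py <<'E'
def fitgrey(n,L,w,z0,z1,p,rowmax=400):
    im,c,W=load(n);h=cv2.cvtColor(cv2.medianBlur(im,3),cv2.COLOR_BGR2HSV).astype(int)
    px=w2p([[p[0],p[1],z1]],c,W)[0]
    q=w2p(place(corners(L+.012,w+.012,z1,z1)[::2],p[0],p[1],np.radians(p[2])),c,W)
    roi=fill(cv2.convexHull(q.astype(np.float32))[:,0],h.shape)
    m=((h[...,1]<80)&(roi>0)).astype(np.uint8);m[rowmax:]=0;m=cv2.morphologyEx(m,cv2.MORPH_CLOSE,np.ones((9,9)));m=cv2.morphologyEx(m,cv2.MORPH_OPEN,np.ones((5,5)))
    M=fill(blob(m,px),m.shape);r,f=fit([corners(L,w,z0,z1)],M,p,c,W);ys,xs=np.where(M);print(n,r.round(4),round(f,3),(xs.min(),ys.min(),xs.max(),ys.max()),w2p(place(corners(L,w,z1,z1)[::2],r[0],r[1],np.radians(r[2])),c,W).round(0).tolist());return r
E
python3 -c "
from h import *
snap('w15',.04)
fitgrey('w15',.11,.05,.026,.042,(.535,.3196,10.5))
im,c,W=load('w15');h=wood(im).astype(int);g=cv2.cvtColor(im,6)
print([h[200,x].tolist()[1:] for x in range(270,375,3)])
"
```

```text
36.4333 [0.5348 0.3184 0.1003] [-180.     0.2 -169.8] 0.0683 0.0 [ 0.1 -0.7 -0.2]
crop origin 209 94 scale 2.727272727272727
w15 [ 0.5373  0.32   11.2574] 0.071 (np.int64(289), np.int64(139), np.int64(353), np.int64(263)) [[287.0, 142.0], [353.0, 140.0], [294.0, 267.0], [351.0, 267.0]]
[[135, 221], [138, 222], [138, 223], [135, 224], [136, 225], [120, 231], [121, 228], [67, 118], [42, 79], [45, 79], [51, 124], [51, 126], [51, 129], [51, 131], [49, 129], [52, 128], [52, 128], [52, 128], [50, 128], [38, 233], [53, 130], [53, 130], [50, 128], [52, 128], [49, 125], [45, 80], [44, 81], [88, 96], [113, 111], [112, 116], [118, 108], [136, 200], [140, 201], [123, 108], [123, 108]]
```

Call:
servo_tool(
  moves=[
    [0.08, 0.05, -1, 0.01],
    [0.08, 0.05, -3, 0.01],
    [0.08, 0.05, -5, 0.01],
    [0.08, 0.05, -7, 0.01],
    [0.08, 0.05, -8.5, 0.01],
    [0.08, 0.05, -9.5, 0.01],
    [0.08, 0.05, -10.2, 0.01],
    [0.08, 0.05, -10.6, 0.01],
    [0.08, 0.05, -10.8, 0.01],
    [0.08, 0.05, -10.8, 0.01],
    [0.08, 0.05, -10.8, 0.01],
  ],
)

```text
time: 37.4
ee_pos: [0.5363, 0.3201, -0.0065]
tcp_rot: [180.0, 0.3, -169.1]
wrist_force: [-0.3, -0.1, 0.6]
opening: 0.0684
grasp_force: 0.0
```

Call:
servo_tool(
  moves=[
    [0, 0, 0, 0],
    [0, 0, 0, 0],
    [0, 0, 0, 0],
    [0, 0, 0, 0],
    [0, 0, 0, 0],
    [0, 0, 0, 0],
  ],
  claw=0.52,
  force=35,
)

```text
time: 37.9
ee_pos: [0.5364, 0.3202, -0.0064]
tcp_rot: [180.0, 0.3, -169.1]
wrist_force: [-0.1, -0.3, 5.5]
opening: 0.0491
grasp_force: 37.5
```

Call:
servo_tool(
  moves=[
    [0, 0, 0.1, 0],
    [0, 0, 0.3, 0],
    [0, 0, 0.6, 0],
    [0, 0, 1.2, 0],
    [0, 0, 2, 0],
    [0, 0, 3.2, 0],
    [0, 0, 4.5, 0],
    [0, 0, 6, 0],
    [0.3, -0.3, 7.6, 0],
    [1, -1.2, 9.2, 0],
    [2.2, -2.6, 10.8, 0],
    [3.8, -4.5, 12.2, -0.01],
    [5.6, -6.6, 13.2, -0.02],
    [7.4, -8.8, 13.7, -0.03],
    [9.2, -11, 13.7, -0.03],
    [10.8, -12.8, 13.7, -0.03],
    [11.8, -14, 13.7, -0.03],
    [12.4, -14.8, 13.7, -0.03],
    [12.6, -15, 13.7, -0.03],
    [12.6, -15, 13.7, -0.03],
  ],
)

```text
time: 39.57
ee_pos: [0.6619, 0.1699, 0.1298]
tcp_rot: [180.0, 0.2, -170.9]
wrist_force: [0.2, -0.4, -1.5]
opening: 0.0489
grasp_force: 36.8
```

Call:
servo_tool(
  moves=[
    [0, 0, 0, 0],
    [0, 0, 0, 0],
    [0, 0, 0, 0],
  ],
)

```text
time: 39.82
ee_pos: [0.6614, 0.1709, 0.1299]
tcp_rot: [180.0, 0.2, -170.8]
wrist_force: [-0.0, 0.2, 0.4]
opening: 0.0491
grasp_force: 36.8
```

```bash
python3 -c "
from h import *
snap('w16',.012,at=(.563,.154))
fitc('w16',.146,(.563,.154,9),rowmax=175)
im,c,W=load('w16')
for p in ((.563,.154,8.6),(.564,.1545,10)): print(w2p(place(corners(.146,.06,.006,.006)[::2],p[0],p[1],np.radians(p[2])),c,W).round(1).tolist())
h=wood(im).astype(int)
for r in (30,60,90,120,145):
    x=np.where((h[r,250:400,1]<80)&(h[r,250:400,2]>75))[0]+250;print(r,x.min(),x.max(),len(x))
print([(r,h[r,320].tolist()) for r in list(range(2,26,2))+list(range(140,180,2))])
"
```

```text
39.8167 [0.6614 0.1709 0.1299] [ 180.     0.2 -170.8] 0.0491 36.7688262462616 [-0.   0.2  0.4]
crop origin 208 0 scale 2.727272727272727
w16 [0.563  0.1546 9.9737] 0.054 mask box 285 0 354 159
[[284.0, -15.7], [355.7, -14.9], [288.1, 157.0], [348.5, 157.7]]
[[282.4, -13.2], [353.9, -14.4], [290.3, 158.8], [350.6, 158.0]]
30 286 353 68
60 287 352 66
90 288 352 65
120 289 351 63
145 290 350 61
[(2, [17, 35, 236]), (4, [17, 34, 237]), (6, [16, 33, 236]), (8, [16, 33, 237]), (10, [18, 34, 237]), (12, [17, 33, 237]), (14, [18, 34, 237]), (16, [16, 33, 238]), (18, [17, 34, 238]), (20, [16, 32, 238]), (22, [16, 32, 238]), (24, [17, 33, 238]), (140, [17, 38, 238]), (142, [17, 37, 239]), (144, [17, 37, 239]), (146, [18, 36, 239]), (148, [17, 36, 239]), (150, [17, 35, 239]), (152, [14, 55, 194]), (154, [16, 33, 240]), (156, [15, 50, 218]), (158, [15, 50, 218]), (160, [15, 135, 214]), (162, [13, 46, 77]), (164, [12, 44, 76]), (166, [10, 41, 75]), (168, [11, 32, 88]), (170, [13, 33, 122]), (172, [15, 33, 140]), (174, [13, 31, 147]), (176, [12, 30, 146]), (178, [14, 33, 146])]
```

Cradle fit: (563.2, 154.7), yaw 9.4°; held console offset 0.6 mm lengthwise. Lower it.

Call:
servo_tool(
  moves=[
    [-0.4, -0.06, 0, 0],
    [-1.2, -0.18, 0, 0],
    [-2.4, -0.36, -0.5, 0],
    [-4, -0.6, -1.5, 0],
    [-5.6, -0.85, -3, 0],
    [-7.2, -1.1, -4.8, 0],
    [-8.6, -1.3, -6.6, 0],
    [-9.4, -1.45, -8.4, 0],
    [-9.75, -1.5, -10.2, 0],
    [-9.81, -1.51, -12, 0],
    [-9.81, -1.51, -13.4, 0],
    [-9.81, -1.51, -14.4, 0],
    [-9.81, -1.51, -15, 0],
    [-9.81, -1.51, -15.3, 0],
    [-9.81, -1.51, -15.4, 0],
    [-9.81, -1.51, -15.4, 0],
  ],
)

```text
time: 41.2
ee_pos: [0.5641, 0.1549, -0.0239]
tcp_rot: [180.0, 0.3, -170.9]
wrist_force: [-1.4, 0.3, -0.7]
opening: 0.049
grasp_force: 36.8
```

Call:
servo_tool(
  moves=[
    [0, 0, -0.06, 0],
    [0, 0, -0.12, 0],
    [0, 0, -0.18, 0],
    [0, 0, -0.24, 0],
    [0, 0, -0.28, 0],
  ],
)

```text
time: 41.62
ee_pos: [0.5641, 0.1549, -0.0264]
tcp_rot: [180.0, 0.3, -170.9]
wrist_force: [-3.0, -1.8, 7.3]
opening: 0.0488
grasp_force: 37.7
```

Call:
servo_tool(
  moves=[
    [0, 0, 0.03, 0],
    [0, 0, 0.03, 0],
    [0, 0, 0.03, 0],
    [0, 0, 0.03, 0],
    [0, 0, 0.5, 0],
    [0, 0, 2, 0],
    [0, 0, 4.5, 0],
    [0, 0, 7, 0],
    [0, 0, 9.5, 0],
    [0, 0, 12, 0],
    [0, 0, 13, 0],
    [0, 0, 13, 0],
    [0, 0, 13, 0],
  ],
  claw=0.2,
)

```text
time: 42.7
ee_pos: [0.564, 0.1548, 0.1025]
tcp_rot: [180.0, 0.3, -170.9]
wrist_force: [0.1, -0.5, -0.2]
opening: 0.0681
grasp_force: 0.0
```

```bash
python3 -c "
from h import *
snap('w17',.012)
im,c,W=load('w17');h=wood(im).astype(int)
p=(.5633,.1548,9.4)
print(w2p(place(corners(.11,.05,.022,.022)[::2],*p[:2],np.radians(p[2])),c,W).round(1).tolist());print(w2p(place(corners(.146,.06,.006,.006)[::2],*p[:2],np.radians(p[2])),c,W).round(1).tolist())
for r in (165,185,205,225,240):print(r,[int(v) for v in h[r,280:362,2]])
print([(r,h[r,300].tolist()) for r in list(range(100,160,3))+list(range(235,290,3))])
"
```

```text
42.7 [0.564  0.1548 0.1025] [ 180.     0.3 -170.9] 0.0681 0.0 [ 0.1 -0.5 -0.2]
crop origin 209 83 scale 2.727272727272727
[[289.5, 133.1], [350.0, 132.8], [293.9, 251.3], [346.7, 251.1]]
[[284.7, 109.5], [354.7, 109.2], [290.9, 259.4], [349.9, 259.2]]
165 [200, 199, 199, 200, 199, 199, 189, 208, 234, 236, 236, 211, 123, 140, 143, 144, 143, 145, 143, 191, 228, 229, 230, 231, 231, 230, 229, 228, 229, 232, 233, 231, 228, 227, 228, 228, 227, 199, 119, 184, 227, 228, 230, 233, 232, 229, 226, 226, 227, 228, 227, 225, 224, 225, 227, 229, 198, 183, 194, 125, 127, 110, 82, 81, 82, 83, 82, 83, 86, 109, 127, 128, 119, 108, 105, 105, 105, 105, 104, 105, 105, 106]
185 [206, 206, 203, 202, 201, 199, 198, 188, 211, 235, 235, 226, 176, 132, 141, 139, 139, 116, 69, 80, 107, 118, 118, 118, 118, 119, 119, 120, 119, 118, 119, 117, 115, 115, 115, 114, 115, 113, 113, 114, 116, 116, 118, 117, 116, 117, 119, 119, 119, 119, 120, 120, 120, 120, 119, 117, 116, 116, 117, 119, 109, 86, 74, 74, 74, 74, 74, 73, 90, 115, 123, 120, 112, 104, 106, 107, 159, 167, 110, 110, 108, 105]
205 [202, 199, 196, 190, 187, 186, 
[... 1331 characters left out ...]
 44, 232]), (124, [18, 45, 232]), (127, [18, 45, 232]), (130, [14, 58, 197]), (133, [14, 69, 119]), (136, [15, 46, 156]), (139, [14, 55, 121]), (142, [13, 43, 153]), (145, [14, 44, 152]), (148, [14, 61, 83]), (151, [15, 38, 147]), (154, [14, 59, 73]), (157, [16, 34, 144]), (235, [15, 28, 108]), (238, [15, 28, 127]), (241, [16, 30, 129]), (244, [15, 30, 101]), (247, [20, 30, 127]), (250, [15, 44, 178]), (253, [17, 43, 230]), (256, [14, 49, 109]), (259, [17, 41, 231]), (262, [18, 44, 230]), (265, [15, 140, 210]), (268, [15, 140, 209]), (271, [15, 140, 202]), (274, [15, 140, 201]), (277, [15, 141, 208]), (280, [15, 137, 217]), (283, [15, 141, 211]), (286, [15, 142, 206]), (289, [15, 142, 207])]
```

Console sits in the medium cradle, centred within about 1 mm. Next: large board.

Call:
servo_tool(
  moves=[
    [-0.1, 0.7, 0, 0],
    [-0.4, 2.2, 0, 0],
    [-0.8, 4.8, 0, 0],
    [-1.3, 8.2, 0, 0.01],
    [-1.8, 11.6, 0, 0.014],
    [-2.3, 14.4, 0, 0.014],
    [-2.6, 16.1, 0, 0.014],
    [-2.64, 16.57, 0, 0.014],
    [-2.64, 16.57, 0, 0.014],
    [-2.64, 16.57, 0, 0.014],
    [-2.64, 16.57, 0, 0.014],
  ],
  claw=0.08,
)

```text
time: 43.67
ee_pos: [0.5375, 0.3195, 0.1024]
tcp_rot: [-180.0, 0.2, -170.1]
wrist_force: [-0.5, 0.2, 0.4]
opening: 0.0788
grasp_force: 0.0
```

```bash
cat >> h.py <<'E'
def prof(n,rows,x0,x1,ch=1,step=1):
    im=cv2.imread(f"pics/{n}.png");h=cv2.cvtColor(cv2.blur(im,(1,5)),cv2.COLOR_BGR2HSV)
    for r in rows: print(r,*[int(v) for v in h[r,x0:x1:step,ch]])
def rows_of(n,p,L,w,z,s=1):
    im,c,W=load(n);return w2p(place(corners(L,w,z,z)[::2],p[0],p[1],np.radians(p[2])),c,W).round(1).tolist()
E
python3 -c "
from h import *
snap('w18',.02)
p=(.5378,.3205,10)
print(rows_of('w18',p,.145,.066,.026),rows_of('w18',p,.18,.05,.02))
prof('w18',(140,200,250),266,300);prof('w18',(140,200,250),345,372)
im=cv2.imread('pics/w18.png');h=cv2.cvtColor(cv2.blur(im,(9,1)),cv2.COLOR_BGR2HSV)
for a,b in((85,135),(255,300)): print([(r,h[r,310].tolist()[1:],h[r,330].tolist()[1:]) for r in range(a,b,2)])
"
```

```text
43.6667 [0.5375 0.3195 0.1024] [-180.     0.2 -170.1] 0.0788 0.0 [-0.5  0.2  0.4]
crop origin 209 86 scale 2.727272727272727
[[279.6, 112.9], [362.4, 112.8], [286.6, 270.9], [355.7, 270.8]] [[289.6, 89.7], [352.4, 89.6], [295.9, 282.8], [346.3, 282.8]]
140 137 138 138 137 138 138 138 138 138 138 138 138 137 139 130 120 121 122 122 122 122 122 122 120 119 118 117 117 116 116 115 114 115 115
200 135 135 135 135 134 136 135 135 136 136 135 137 137 137 137 137 137 127 117 119 120 121 120 122 122 122 121 122 121 121 119 122 120 121
250 138 138 139 139 139 139 139 138 139 139 139 138 139 139 139 139 139 139 139 137 128 118 118 119 120 120 121 121 121 120 119 120 120 120
140 121 122 123 123 124 123 125 125 126 124 125 126 125 124 124 125 126 125 127 131 135 136 136 136 136 136 137
200 119 118 119 120 120 121 122 120 120 119 119 119 120 125 127 129 132 136 139 139 139 139 139 140 138 136 129
250 121 122 122 123 123 123 125 125 124 125 125 125 130 131 136 139 139 138 139 139 139 139 139 138 138 138 138
[(85, [137, 219], [137, 223]), (87, [94, 81], [102, 110]), (89, [69, 78], [78, 82]), (91, [
[... 643 characters left out ...]
]
[(255, [118, 235], [119, 233]), (257, [117, 235], [119, 233]), (259, [117, 235], [120, 233]), (261, [117, 235], [120, 233]), (263, [119, 233], [119, 233]), (265, [119, 231], [119, 232]), (267, [120, 232], [120, 232]), (269, [116, 231], [117, 232]), (271, [36, 235], [37, 235]), (273, [37, 235], [35, 236]), (275, [42, 217], [40, 232]), (277, [13, 39], [7, 38]), (279, [77, 60], [35, 44]), (281, [137, 226], [138, 222]), (283, [136, 223], [137, 225]), (285, [137, 225], [138, 224]), (287, [137, 226], [137, 222]), (289, [137, 226], [137, 227]), (291, [135, 226], [135, 226]), (293, [136, 225], [137, 226]), (295, [137, 221], [137, 226]), (297, [136, 221], [137, 225]), (299, [137, 219], [137, 223])]
```

Call:
servo_tool(
  moves=[
    [0, 0.03, -1, 0],
    [0, 0.03, -3, 0],
    [0, 0.03, -5.5, 0],
    [0, 0.03, -8, 0],
    [0, 0.03, -10, 0],
    [0, 0.03, -11.2, 0],
    [0, 0.03, -12, 0],
    [0, 0.03, -12.4, 0],
    [0, 0.03, -12.6, 0],
    [0, 0.03, -12.6, 0],
    [0, 0.03, -12.6, 0],
  ],
)

```text
time: 44.63
ee_pos: [0.538, 0.3211, -0.022]
tcp_rot: [180.0, 0.3, -170.1]
wrist_force: [-0.1, -0.1, -0.3]
opening: 0.0787
grasp_force: 0.0
```

Call:
servo_tool(
  moves=[
    [0, 0, 0, 0],
    [0, 0, 0, 0],
    [0, 0, 0, 0],
    [0, 0, 0, 0],
    [0, 0, 0, 0],
    [0, 0, 0, 0],
  ],
  claw=0.32,
  force=28,
)

```text
time: 45.13
ee_pos: [0.5381, 0.3212, -0.0219]
tcp_rot: [180.0, 0.3, -170.1]
wrist_force: [-1.2, -1.0, 5.9]
opening: 0.0649
grasp_force: 31.3
```

Call:
servo_tool(
  moves=[
    [0, 0, 0.1, 0],
    [0, 0, 0.3, 0],
    [0, 0, 0.6, 0],
    [0, 0, 1.2, 0],
    [0, 0, 2, 0],
    [0, 0, 3.2, 0],
    [0, 0, 4.5, 0],
    [0, 0, 6, 0],
    [0, 0, 7.5, 0],
    [0, 0, 8.6, 0],
    [0, 0, 9, 0],
    [0, 0, 9, 0],
    [0, 0, 9, 0],
  ],
)

```text
time: 46.22
ee_pos: [0.5374, 0.3208, 0.0668]
tcp_rot: [180.0, 0.2, -170.1]
wrist_force: [-0.5, -1.4, -0.6]
opening: 0.0644
grasp_force: 31.2
```

```bash
python3 -c "
from h import *
snap('w19',.02)
im=cv2.imread('pics/w19.png');h=cv2.cvtColor(cv2.blur(im,(9,1)),cv2.COLOR_BGR2HSV)
print([(r,h[r,310].tolist()[1:],h[r,330].tolist()[1:]) for r in range(112,140)])
prof('w19',(150,200),255,300);prof('w19',(150,200),340,385)
"
```

```text
46.2167 [0.5374 0.3208 0.0668] [ 180.     0.2 -170.1] 0.0644 31.16091012954712 [-0.5 -1.4 -0.6]
crop origin 209 100 scale 2.727272727272727
[(112, [75, 167], [77, 160]), (113, [105, 124], [104, 128]), (114, [111, 122], [113, 124]), (115, [111, 124], [114, 125]), (116, [112, 125], [112, 125]), (117, [111, 126], [112, 127]), (118, [112, 127], [112, 127]), (119, [112, 127], [114, 128]), (120, [114, 128], [115, 129]), (121, [114, 128], [114, 130]), (122, [114, 130], [114, 130]), (123, [111, 131], [115, 131]), (124, [113, 131], [115, 131]), (125, [112, 132], [115, 131]), (126, [114, 132], [114, 132]), (127, [121, 156], [118, 156]), (128, [123, 189], [120, 195]), (129, [121, 224], [121, 223]), (130, [116, 235], [117, 234]), (131, [115, 236], [115, 235]), (132, [115, 236], [116, 235]), (133, [116, 236], [117, 236]), (134, [115, 237], [116, 235]), (135, [116, 237], [116, 235]), (136, [115, 237], [117, 236]), (137, [116, 237], [117, 236]), (138, [115, 237], [116, 236]), (139, [115, 237], [117, 236])]
150 114 114 113 111 112 112 112 112 111 111 111 111 111 110 111 110 109 109 109 108 109 108 109 109 109 110 110 109 110 110 110 110 111 111 111 111 110 111 111 111 112 112 113 113 113
200 118 119 119 120 120 120 119 117 118 116 115 114 114 112 112 112 112 111 111 110 110 109 108 108 108 108 108 108 109 109 110 109 109 109 110 110 110 110 111 112 112 112 111 111 110
150 114 115 115 115 116 117 116 117 118 118 119 118 118 118 119 119 119 118 118 119 121 120 120 120 120 120 120 120 122 122 122 122 123 122 122 123 123 123 123 123 124 126 125 125 125
200 114 115 115 116 116 117 120 123 119 119 120 120 121 121 120 121 121 121 120 120 120 120 120 120 118 118 117 119 120 119 117 119 119 118 117 119 118 117 119 118 118 120 120 118 117
```

```bash
python3 -c "
from h import *
im=cv2.imread('pics/w19.png');h=wood(im)
for r in (80,100,108,120,135): print(r,[(x,*h[r,x].tolist()) for x in range(262,384,6)])
im,c,W=load('w19')
print(w2p(place(corners(.18,.05,.02,.02)[::2],.5375,.3205,np.radians(10)),c,W).round(1).tolist(),w2p(place(corners(.145,.066,.02,.02)[::2],.5375,.3205,np.radians(10)),c,W).round(1).tolist())
print(p2w([(320,112),(320,80)],.02,c,W), [intool('w19',q) for q in p2w([(320,112)],.02,c,W)])
"
```

```text
80 [(262, 16, 135, 231), (268, 17, 134, 230), (274, 16, 134, 229), (280, 16, 137, 229), (286, 17, 136, 229), (292, 16, 136, 229), (298, 16, 135, 229), (304, 16, 136, 229), (310, 16, 136, 228), (316, 17, 134, 228), (322, 16, 134, 229), (328, 16, 134, 229), (334, 16, 134, 230), (340, 16, 136, 229), (346, 16, 134, 226), (352, 16, 135, 225), (358, 16, 136, 225), (364, 16, 135, 223), (370, 16, 136, 221), (376, 16, 136, 223), (382, 16, 135, 227)]
100 [(262, 17, 134, 228), (268, 16, 135, 229), (274, 16, 132, 230), (280, 16, 135, 230), (286, 24, 30, 241), (292, 23, 31, 241), (298, 23, 35, 240), (304, 22, 36, 239), (310, 22, 32, 241), (316, 22, 43, 234), (322, 22, 38, 238), (328, 22, 39, 238), (334, 23, 36, 239), (340, 22, 39, 237), (346, 23, 41, 236), (352, 23, 43, 235), (358, 15, 126, 144), (364, 16, 134, 225), (370, 16, 134, 222), (376, 16, 133, 228), (382, 16, 135, 224)]
108 [(262, 17, 136, 225), (268, 16, 135, 227), (274, 16, 133, 229), (280, 17, 132, 230), (286, 22, 39, 237), (292, 23, 36, 240), (298, 23, 35, 241), (304, 22, 43, 236), (310, 16, 72, 156), (316, 17, 76, 155), (322, 16, 77
[... 619 characters left out ...]
76, 15, 125, 145), (382, 15, 128, 140)]
135 [(262, 20, 112, 241), (268, 20, 113, 242), (274, 21, 109, 243), (280, 20, 110, 242), (286, 20, 112, 242), (292, 20, 111, 241), (298, 19, 114, 239), (304, 19, 115, 238), (310, 18, 115, 237), (316, 18, 116, 235), (322, 18, 117, 233), (328, 18, 115, 235), (334, 18, 116, 236), (340, 18, 116, 236), (346, 18, 118, 234), (352, 18, 119, 230), (358, 17, 121, 228), (364, 17, 121, 226), (370, 16, 120, 224), (376, 16, 123, 219), (382, 16, 123, 215)]
[[282.8, 88.0], [355.8, 87.9], [291.3, 305.8], [348.0, 305.8]] [[272.4, 114.5], [366.2, 114.4], [281.4, 289.1], [357.9, 289.0]]
[[0.46442128 0.30809562]
 [0.44381635 0.30448292]] [array([74.08293323,  0.09963163])]
```

The region between is just the box lid; the held board's edge (row 127–129) is as predicted for a centred grip. Carry to the block.

Call:
servo_tool(
  moves=[
    [0, -0.5, 0, 0],
    [0, -1.5, 0, 0],
    [-0.2, -3, 0, -0.01],
    [-0.3, -5, 0, -0.02],
    [-0.5, -7.5, 0, -0.04],
    [-0.7, -10.5, 0, -0.06],
    [-0.9, -13.5, 0, -0.08],
    [-1.1, -16.5, 0, -0.1],
    [-1.3, -19.5, 0, -0.12],
    [-1.5, -22.5, 0, -0.14],
    [-1.7, -25.5, 0, -0.16],
    [-1.9, -28.5, 0, -0.18],
    [-2.1, -31.5, 0, -0.2],
    [-2.3, -34.5, 0, -0.22],
    [-2.5, -37.5, 0, -0.24],
    [-2.7, -40.5, 0, -0.26],
    [-2.9, -43.2, 0, -0.277],
    [-3.1, -45.4, 0, -0.277],
    [-3.2, -46.9, 0, -0.277],
    [-3.21, -47.7, 0, -0.277],
  ],
)

```text
time: 47.93
ee_pos: [0.5042, -0.1584, 0.0664]
tcp_rot: [-180.0, 0.2, 173.9]
wrist_force: [0.2, -0.1, -0.5]
opening: 0.0652
grasp_force: 31.2
```

Call:
servo_tool(
  moves=[
    [0, -0.17, 0, 0],
    [0, -0.17, 0, 0],
    [0, -0.17, 0, 0],
    [0, -0.17, -0.5, 0],
    [0, -0.17, -1.5, 0],
    [0, -0.17, -3, 0],
    [0, -0.17, -4.8, 0],
    [0, -0.17, -6.4, 0],
    [0, -0.17, -7.6, 0],
    [0, -0.17, -8.3, 0],
    [0, -0.17, -8.7, 0],
    [0, -0.17, -8.9, 0],
    [0, -0.17, -8.9, 0],
    [0, -0.17, -8.9, 0],
  ],
)

```text
time: 49.1
ee_pos: [0.5058, -0.158, -0.0214]
tcp_rot: [-180.0, 0.3, 174.1]
wrist_force: [0.7, -0.1, -1.5]
opening: 0.0646
grasp_force: 31.2
```

Call:
servo_tool(
  moves=[
    [0, 0, -0.06, 0],
    [0, 0, -0.12, 0],
    [0, 0, -0.18, 0],
    [0, 0, -0.22, 0],
    [0, 0, -0.26, 0],
    [0, 0, -0.29, 0],
    [0, 0, -0.29, 0],
  ],
)

```text
time: 49.68
ee_pos: [0.5056, -0.158, -0.0239]
tcp_rot: [-180.0, 0.3, 174.1]
wrist_force: [-3.3, 1.1, 8.6]
opening: 0.0648
grasp_force: 32.0
```

Call:
servo_tool(
  moves=[
    [0, 0, 0.03, 0],
    [0, 0, 0.03, 0],
    [0, 0, 0.03, 0],
    [0, 0, 0.03, 0],
    [0, 0, 0.5, 0],
    [0, 0, 2, 0],
    [0, 0, 4.5, 0],
    [0, 0, 7, 0],
    [0, 0, 9.5, 0],
    [0, 0, 11.5, 0],
    [0, 0, 12.5, 0],
    [0, 0, 12.5, 0],
    [0, 0, 12.5, 0],
  ],
  claw=0.08,
)

```text
time: 50.77
ee_pos: [0.5054, -0.1579, 0.0996]
tcp_rot: [-180.0, 0.2, 174.1]
wrist_force: [0.4, 0.2, -1.0]
opening: 0.0786
grasp_force: 0.0
```

```bash
python3 -c "
from h import *
snap('w20',.02)
p=(.5054,-.1579,-5.9)
print(rows_of('w20',p,.145,.066,.024),rows_of('w20',p,.15,.046,.012))
prof('w20',(130,200,245),270,300);prof('w20',(130,200,245),342,375)
im=cv2.imread('pics/w20.png');h=cv2.cvtColor(cv2.blur(im,(9,1)),cv2.COLOR_BGR2HSV)
for a,b in((95,128),(262,290)): print([(r,*h[r,310].tolist()[1:],h[r,335].tolist()[1:]) for r in range(a,b,2)])
"
```

```text
50.7667 [ 0.5054 -0.1579  0.0996] [-180.     0.2  174.1] 0.0786 0.0 [ 0.4  0.2 -1. ]
crop origin 209 86 scale 2.727272727272727
[[278.2, 111.5], [361.5, 111.5], [285.3, 270.2], [354.6, 270.3]] [[292.1, 107.6], [347.7, 107.6], [296.8, 265.8], [343.2, 265.8]]
130 140 139 140 140 139 139 139 140 140 137 129 129 130 129 129 128 129 128 127 127 128 126 125 125 125 125 126 125 125 126
200 140 140 139 139 140 140 140 140 142 140 140 140 137 129 127 128 128 128 126 128 127 126 126 127 128 128 126 128 127 127
245 141 141 141 141 141 142 141 140 140 141 141 141 139 141 138 130 126 125 126 127 126 126 125 127 128 126 128 127 128 127
130 127 128 127 127 128 128 126 128 128 128 128 128 128 128 127 128 126 126 127 130 130 132 131 132 133 133 132 132 132 131 131 132 130
200 129 128 127 127 127 126 126 126 127 126 126 127 127 126 126 127 130 131 137 139 139 139 139 139 139 139 140 139 139 139 139 139 140
245 126 126 128 126 126 126 127 126 126 126 125 125 128 127 129 133 135 139 140 142 141 141 140 141 141 141 141 141 141 141 139 139 139
[(95, 140, 187, [138, 188]), (97, 140, 188, [140, 188]), (99, 140, 187, [139, 192]), (101, 139, 189, [141, 203]), (103, 140, 201, [140, 197]), (105, 140, 177, [139, 192]), (107, 135, 121, [132, 124]), (109, 144, 110, [138, 105]), (111, 135, 100, [139, 103]), (113, 128, 205, [128, 199]), (115, 127, 215, [128, 207]), (117, 127, 215, [129, 207]), (119, 127, 215, [129, 206]), (121, 127, 215, [127, 205]), (123, 128, 215, [128, 205]), (125, 128, 215, [127, 205]), (127, 127, 215, [128, 205])]
[(262, 126, 217, [127, 213]), (264, 126, 215, [127, 213]), (266, 126, 214, [126, 212]), (268, 126, 215, [127, 213]), (270, 138, 194, [137, 188]), (272, 140, 193, [141, 205]), (274, 140, 187, [140, 207]), (276, 140, 207, [140, 198]), (278, 139, 198, [141, 197]), (280, 139, 196, [140, 195]), (282, 139, 194, [139, 192]), (284, 139, 194, [140, 190]), (286, 141, 192, [140, 179]), (288, 140, 180, [139, 182])]
```

Large board is centred on the small one on the block (all edges within 1 px of prediction). Last: the long box.

Call:
servo_tool(
  moves=[
    [0, 1, 0, 0],
    [0.1, 3, 0, 0.01],
    [0.2, 6, 0, 0.03],
    [0.4, 9.5, 0, 0.05],
    [0.6, 13, 0, 0.07],
    [0.8, 16.5, 0, 0.09],
    [1, 20, 0, 0.11],
    [1.2, 23.5, 0, 0.13],
    [1.5, 27, 0, 0.15],
    [1.8, 30.5, 0, 0.17],
    [2.1, 34, 0, 0.19],
    [2.4, 37.5, 0, 0.21],
    [2.7, 41, 0, 0.24],
    [2.9, 44, 0, 0.26],
    [3.1, 46.2, 0, 0.277],
    [3.16, 47.4, 0, 0.277],
    [3.16, 47.8, 0, 0.277],
    [3.16, 47.8, 0, 0.277],
    [3.16, 47.8, 0, 0.277],
    [3.16, 47.8, 0, 0.277],
  ],
  claw=0.2,
)

```text
time: 52.48
ee_pos: [0.5369, 0.3188, 0.1]
tcp_rot: [-180.0, 0.2, -170.1]
wrist_force: [0.5, 0.4, -0.3]
opening: 0.0682
grasp_force: 0.0
```

```bash
python3 -c "
from h import *
snap('w21',.02)
fitgrey('w21',.18,.05,0,.02,(.5365,.3203,10))
p=(.537,.3203,10);print(rows_of('w21',p,.18,.05,.02),rows_of('w21',p,.18,.05,0))
prof('w21',(105,150,200,250),280,304);prof('w21',(105,150,200,250),340,366)
im=cv2.imread('pics/w21.png');h=cv2.cvtColor(cv2.blur(im,(9,1)),cv2.COLOR_BGR2HSV)
for a,b in((78,105),(265,290)): print([(r,h[r,310].tolist()[1:],h[r,330].tolist()[1:]) for r in range(a,b)])
"
```

```text
52.4833 [0.5369 0.3188 0.1   ] [-180.     0.2 -170.1] 0.0682 0.0 [ 0.5  0.4 -0.3]
crop origin 209 87 scale 2.727272727272727
w21 [0.5861 0.3268 8.7282] 0.303 (np.int64(293), np.int64(147), np.int64(347), np.int64(281)) [[292.0, 151.0], [351.0, 152.0], [294.0, 324.0], [342.0, 325.0]]
[[289.8, 89.3], [353.2, 89.1], [296.3, 284.0], [347.0, 283.9]] [[292.0, 89.7], [350.8, 89.6], [297.7, 272.8], [345.4, 272.7]]
105 130 130 129 130 130 130 130 129 130 118 67 28 31 30 29 27 26 26 27 28 28 28 28 28
150 133 132 132 132 132 132 132 132 132 132 132 136 93 71 73 73 70 72 70 72 72 72 72 74
200 130 131 131 131 130 130 130 130 131 130 130 129 128 56 50 46 50 50 47 53 57 57 63 72
250 133 134 133 134 134 134 134 134 134 134 134 134 137 115 16 16 16 16 21 16 16 21 11 11
105 36 32 31 30 30 32 33 33 31 31 32 32 31 58 110 128 131 135 129 129 128 128 130 129 129 129
150 87 89 89 89 89 89 90 93 92 99 117 124 127 131 134 134 134 134 134 134 134 134 135 134 135 135
200 79 85 91 94 90 96 90 101 125 129 136 135 136 136 137 136 136 136 136 137 136 136 136 136 137 137
250 16 17 11 11 12 109 127 134 136 137 134 1
[... 852 characters left out ...]
, (266, [44, 99], [37, 76]), (267, [23, 245], [45, 221]), (268, [21, 244], [24, 243]), (269, [21, 244], [24, 243]), (270, [22, 244], [23, 244]), (271, [23, 244], [23, 244]), (272, [24, 244], [24, 243]), (273, [24, 243], [24, 243]), (274, [25, 243], [24, 244]), (275, [24, 243], [23, 244]), (276, [25, 243], [24, 244]), (277, [48, 214], [27, 242]), (278, [12, 43], [6, 42]), (279, [17, 44], [6, 42]), (280, [6, 42], [12, 43]), (281, [96, 80], [66, 62]), (282, [135, 210], [127, 155]), (283, [130, 238], [132, 236]), (284, [129, 237], [130, 237]), (285, [131, 236], [131, 237]), (286, [130, 236], [130, 237]), (287, [130, 238], [131, 236]), (288, [130, 238], [130, 235]), (289, [130, 239], [130, 236])]
```

Box measured at (535.4, 318.9), yaw ≈ 9°. Descend and grip.

Call:
servo_tool(
  moves=[
    [-0.05, -0.03, -1, -0.006],
    [-0.1, -0.06, -3, -0.012],
    [-0.16, -0.1, -5.5, -0.018],
    [-0.16, -0.1, -8, -0.018],
    [-0.16, -0.1, -10, -0.018],
    [-0.16, -0.1, -11.6, -0.018],
    [-0.16, -0.1, -12.6, -0.018],
    [-0.16, -0.1, -13, -0.018],
    [-0.16, -0.1, -13.2, -0.018],
    [-0.16, -0.1, -13.2, -0.018],
    [-0.16, -0.1, -13.2, -0.018],
  ],
)

```text
time: 53.45
ee_pos: [0.536, 0.3194, -0.031]
tcp_rot: [180.0, 0.3, -171.1]
wrist_force: [0.5, 0.6, -0.3]
opening: 0.0685
grasp_force: 0.0
```

Call:
servo_tool(
  moves=[
    [0, 0, 0, 0],
    [0, 0, 0, 0],
    [0, 0, 0, 0],
    [0, 0, 0, 0],
    [0, 0, 0, 0],
    [0, 0, 0, 0],
  ],
  claw=0.52,
  force=55,
)

```text
time: 53.95
ee_pos: [0.536, 0.3196, -0.0307]
tcp_rot: [180.0, 0.4, -171.1]
wrist_force: [-0.9, -0.5, 6.4]
opening: 0.0486
grasp_force: 58.9
```

Call:
servo_tool(
  moves=[
    [0, 0, 0.1, 0],
    [0, 0, 0.3, 0],
    [0, 0, 0.6, 0],
    [0, 0, 1.2, 0],
    [0, 0, 2, 0],
    [0, 0, 3.2, 0],
    [0, 0, 4.6, 0],
    [0, 0, 6.2, 0],
    [0, -0.6, 7.8, -0.01],
    [-0.3, -1.8, 9.4, -0.02],
    [-0.7, -3.6, 11, -0.03],
    [-1.1, -6, 12.2, -0.05],
    [-1.6, -8.8, 13, -0.07],
    [-2.1, -11.6, 13.2, -0.09],
    [-2.5, -14.4, 13.2, -0.11],
    [-2.9, -17, 13.2, -0.13],
    [-3.2, -19, 13.2, -0.15],
    [-3.4, -20.4, 13.2, -0.156],
    [-3.5, -21.2, 13.2, -0.156],
    [-3.5, -21.4, 13.2, -0.156],
  ],
)

```text
time: 55.62
ee_pos: [0.5005, 0.1041, 0.1011]
tcp_rot: [180.0, 0.3, 179.9]
wrist_force: [-0.1, 0.4, -2.6]
opening: 0.0485
grasp_force: 58.0
```

Call:
servo_tool(
  moves=[
    [0, 0, 0, 0],
    [0, 0, 0, 0],
    [0, 0, 0, 0],
    [0, 0, 0, 0],
  ],
)

```text
time: 55.95
ee_pos: [0.5004, 0.1058, 0.0999]
tcp_rot: [180.0, 0.2, -180.0]
wrist_force: [-0.5, 0.4, -2.5]
opening: 0.0488
grasp_force: 58.0
```

```bash
python3 -c "
from h import *
snap('w22',.02)
fitc('w22',.216,(.4674,-.004,0),rowmax=300)
im=cv2.imread('pics/w22.png');h=wood(im)
p=(.467,-.004,0);print(rows_of('w22',p,.216,.06,.006),rows_of('w22',p,.216,.06,.012))
for r in (60,100,150,200,240): 
    x=np.where((h[r,120:262,1]<75)&(h[r,120:262,2]>90))[0]+120;print(r,x.min(),x.max(),len(x))
for col in (190,205,225):
    y=np.where((h[:330,col,1]<75)&(h[:330,col,2]>90))[0];print(col,y.min(),y.max(),len(y))
h=cv2.cvtColor(cv2.blur(im,(9,1)),cv2.COLOR_BGR2HSV);print([(r,h[r,320].tolist()[1:]) for r in range(72,108,2)])
"
```

```text
55.95 [0.5004 0.1058 0.0999] [ 180.     0.2 -180. ] 0.0488 58.00245523452759 [-0.5  0.4 -2.5]
crop origin 209 86 scale 2.727272727272727
w22 [ 0.4685 -0.0026  0.1481] 0.089 mask box 139 19 242 265
[[140.7, 19.0], [217.4, 18.6], [181.9, 262.2], [241.0, 262.3]] [[136.3, 17.2], [214.9, 16.8], [179.3, 265.3], [239.5, 265.5]]
60 149 223 75
100 156 261 78
150 165 232 68
200 173 237 65
240 180 241 62
190 19 265 247
205 19 265 247
225 79 265 187
[(72, [139, 219]), (74, [138, 218]), (76, [137, 221]), (78, [138, 222]), (80, [137, 222]), (82, [113, 131]), (84, [60, 55]), (86, [49, 67]), (88, [53, 72]), (90, [55, 74]), (92, [56, 77]), (94, [60, 81]), (96, [61, 84]), (98, [64, 87]), (100, [42, 231]), (102, [39, 235]), (104, [39, 234]), (106, [42, 232])]
```

Long cradle at about (468.2, −2.3), yaw ≈ 0.15°; held box is offset 0.7 mm. Place it.

Call:
servo_tool(
  moves=[
    [-0.1, -0.3, 0, 0.003],
    [-0.3, -1, 0, 0.003],
    [-0.6, -2.2, 0, 0.003],
    [-1.1, -3.8, 0, 0.003],
    [-1.6, -5.4, 0, 0.003],
    [-2.2, -7.2, 0, 0.003],
    [-2.6, -8.8, -0.2, 0.003],
    [-2.9, -10, -1, 0.003],
    [-3.1, -10.6, -2.4, 0.003],
    [-3.15, -10.72, -4.2, 0.003],
    [-3.15, -10.72, -6.2, 0.003],
    [-3.15, -10.72, -8.2, 0.003],
    [-3.15, -10.72, -9.8, 0.003],
    [-3.15, -10.72, -11, 0.003],
    [-3.15, -10.72, -11.7, 0.003],
    [-3.15, -10.72, -12.1, 0.003],
    [-3.15, -10.72, -12.3, 0.003],
    [-3.15, -10.72, -12.3, 0.003],
    [-3.15, -10.72, -12.3, 0.003],
  ],
)

```text
time: 57.58
ee_pos: [0.4693, -0.0021, -0.0223]
tcp_rot: [-180.0, 0.3, -179.9]
wrist_force: [0.3, 0.4, -3.2]
opening: 0.0488
grasp_force: 58.0
```

Call:
servo_tool(
  moves=[
    [0, 0, -0.06, 0],
    [0, 0, -0.12, 0],
    [0, 0, -0.18, 0],
    [0, 0, -0.24, 0],
    [0, 0, -0.28, 0],
  ],
)

```text
time: 58.0
ee_pos: [0.4691, -0.0021, -0.0248]
tcp_rot: [180.0, 0.3, -179.9]
wrist_force: [-5.9, 0.0, 12.1]
opening: 0.0484
grasp_force: 59.6
```

Call:
servo_tool(
  moves=[
    [0, 0, 0.04, 0],
    [0, 0, 0.04, 0],
    [0, 0, 0.04, 0],
    [0, 0, 0.04, 0],
    [0, 0, 0.5, 0],
    [0, 0, 2, 0],
    [0, 0, 4.5, 0],
    [0, 0, 7, 0],
    [0, 0, 10, 0],
    [0, 0, 13, 0],
    [0, 0, 16, 0],
    [0, 0, 19, 0],
    [0, 0, 21, 0],
    [0, 0, 21, 0],
    [0, 0, 21, 0],
    [0, 0, 21, 0],
  ],
  claw=0.2,
)

```text
time: 59.33
ee_pos: [0.4686, -0.0021, 0.1834]
tcp_rot: [180.0, 0.2, -179.9]
wrist_force: [0.1, -0.6, -1.6]
opening: 0.0685
grasp_force: 0.0
```

```bash
python3 -c "
from h import *
o=snap('w23',.02)
im=cv2.imread('pics/w23.png')
cv2.imwrite('pics/w23b.png',cv2.resize(im[60:330],None,fx=1.25,fy=1.25,interpolation=2))
x=im[90:250,240:400]; x2=im[60:260,380:640]
"
```

```text
59.3333 [ 0.4686 -0.0021  0.1834] [ 180.     0.2 -179.9] 0.0685 0.0 [ 0.1 -0.6 -1.6]
crop origin 210 63 scale 2.727272727272727
```

View pics/w23b.png

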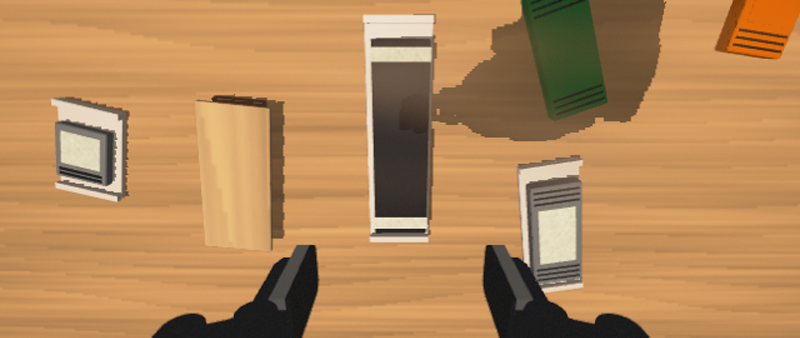

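The picture shows all five pieces placed: handheld (85,152), boards on block (235,172), box in long cradle (402,140), console (555,230). One numeric check of the box and handheld centring.

```bash
python3 -c "
from h import *
im,c,W=load('w23');h=cv2.cvtColor(cv2.blur(im,(5,1)),cv2.COLOR_BGR2HSV)
p=(.4684,-.0022,.15)
print('cradle floor/lip',rows_of('w23',p,.216,.06,.006),rows_of('w23',p,.216,.06,.012));print('box bot/top',rows_of('w23',p,.18,.05,.006),rows_of('w23',p,.18,.05,.026))
print([(r,h[r,315].tolist()[1:]) for r in list(range(68,104,2))+list(range(230,258,2))])
for r in (110,150,200): print(r,[(x,h[r,x].tolist()[1:]) for x in list(range(286,306))+list(range(334,354))])
s=60;f=lambda a:np.array(a)/1.25+[0,60]
q=p2w(f([(56,122),(113,130),(110,186),(57,179)]),.016,c,W);k=p2w(f([(52,99),(128,110),(125,200),(56,190)]),.010,c,W)
for n,w in(('hand',q),('crad',k)): print(n,w.mean(0),np.hypot(*(w[1]-w[0])),np.hypot(*(w[2]-w[1])))
"
```

```text
cradle floor/lip [[292.0, 72.3], [347.9, 72.3], [297.0, 251.4], [342.9, 251.5]] [[291.5, 71.9], [348.4, 71.9], [296.7, 253.7], [343.3, 253.7]]
box bot/top [[297.0, 90.1], [342.9, 90.1], [300.5, 239.0], [339.4, 239.0]] [[295.6, 89.8], [344.2, 89.8], [299.5, 246.3], [340.4, 246.3]]
[(68, [141, 211]), (70, [140, 215]), (72, [45, 236]), (74, [33, 238]), (76, [33, 238]), (78, [46, 222]), (80, [33, 238]), (82, [34, 238]), (84, [34, 238]), (86, [34, 238]), (88, [34, 238]), (90, [51, 151]), (92, [73, 77]), (94, [72, 82]), (96, [74, 86]), (98, [47, 226]), (100, [46, 229]), (102, [47, 227]), (230, [38, 47]), (232, [33, 46]), (234, [40, 231]), (236, [40, 231]), (238, [41, 230]), (240, [41, 228]), (242, [42, 228]), (244, [12, 41]), (246, [44, 93]), (248, [49, 115]), (250, [37, 235]), (252, [38, 235]), (254, [139, 200]), (256, [141, 202])]
110 [(286, [137, 216]), (287, [137, 216]), (288, [136, 216]), (289, [134, 213]), (290, [120, 214]), (291, [101, 218]), (292, [80, 222]), (293, [61, 226]), (294, [49, 228]), (295, [47, 208]), (296, [53, 182]), (297, [60, 156]), (298, [71, 130]), (299, [80, 109])
[... 1373 characters left out ...]
0]), (295, [71, 225]), (296, [55, 226]), (297, [46, 207]), (298, [44, 173]), (299, [47, 137]), (300, [50, 101]), (301, [51, 70]), (302, [52, 59]), (303, [48, 58]), (304, [44, 58]), (305, [48, 58]), (334, [61, 59]), (335, [61, 59]), (336, [61, 59]), (337, [61, 59]), (338, [61, 59]), (339, [66, 62]), (340, [61, 71]), (341, [65, 83]), (342, [80, 93]), (343, [92, 103]), (344, [107, 122]), (345, [125, 143]), (346, [135, 160]), (347, [137, 180]), (348, [138, 200]), (349, [138, 209]), (350, [140, 210]), (351, [140, 210]), (352, [140, 210]), (353, [140, 210])]
hand [ 0.48269495 -0.3007135 ] 0.05174630541690129 0.05776159255069689
crad [ 0.48106599 -0.29891737] 0.06888387453344558 0.09316734426038346
```

```bash
python3 -c "
from workcell import *
print(job_done())"
```

```text
the job is handed in; nothing more can be done
None
```

The job is handed in at about 59 s: by the pictures, the box, the console cartridge and the two piled boards each sit within about 1 mm of centre, the handheld cartridge is about 2 mm off centre in its cradle, and the game cases were not touched.

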